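# Pan handle in, canisters back in their row

### The arm

A 6-joint arm with a two-finger parallel gripper is mounted at the origin on the work surface. World frame = base frame: x ahead of the robot, y to its left, z up, the work surface at z = 0. Lengths are in mm, angles in degrees, forces in N, time in s.
With the tool pointing down it reaches from about 350 to 850 mm from the base axis. Payload 8.1 kg.
Tool frame: the origin (TCP) lies on the centre line of the jaws, within the pads' length; the fingertips stand 19 mm ahead of it and the grasp point (between the pads) is the TCP; z points along the fingers, y is the direction in which the jaws open and shut (so a half turn about z gives the same grasp; the last joint's range is limited). The gripper opens to 85 mm and grips with 20 to 120 N. Pads are 22 mm wide; open, the fingers measure 114 mm over their backs; the gripper's body (76 mm by 85 mm) begins 54 mm behind the grasp point. The pads swing forward as they close: fully open they stand 13 mm farther back than shut.
Start: joints at [70.164, 7.471, 85.268, -0, 87.261, -4.893], TCP at [154.69, 579.721, 250.292] pointing down, gripper open.
Joint ranges: [-169.43, 169.43], [-51.17, 129.36], [1.28, 143.12], [-76.62, 256.62], [0, 156.53], [-152.29, 152.29]. Speed limits (degrees/s): [136.94, 136.94, 159.86, 180, 180, 180].

### API

Orientations are given as [roll, pitch, yaw] about the fixed x, y, z axes, in that order (R = Rz(yaw) Ry(pitch) Rx(roll)).
In Python, from bench import sense, snapshot, camera_params, hand_in gives the robot as it stands.
- The arm moves only by the tool servo_tool, never from a script. Its argument "motion" is a list of rows, each a list of 7 numbers: the finger opening in mm, from 0 to 85.4, then the shift along the tool's x, y, z in mm, then the turn, a rotation vector about the tool's x, y, z in rad. A call has 1 to 10 rows; each row shifts and turns the pose as measured when the row begins, along the tool's axes as they then stand; what a row does not reach is not made up. A row lasts 1/10 s, in which the tool goes at most 50 mm and 8.59 degrees, less where a joint would pass 70% of its speed; a pose out of reach is approached as far as the arm can. A call with a gripper value outside its range is refused whole. The fingers move at their own pace and stop on an object; "force" is the grip in N (left out, the last holds). Time passes only in rows, so rows that do not move let the fingers close. It gives the time, the measured TCP pose, the force and the opening at its end, in the units of the state.
- sense(): the state, without advancing time (a new reading comes with each control period).
- snapshot(name): name is "side" or "top"; returns the picture (480x640x3 uint8, blue, green, red); there is no depth.
- camera_params(name): a dict with "fx", "fy", "cx", "cy" (pixels), "R" (3x3) and "t" (3): a world point X has camera coordinates R X + t. Camera axes: x right, y down, z forward; pixel columns grow to the right and rows downward; lengths in mm; the calibration is good to about 2 mm. A picture is of the moment at which its call begins. camera_params takes no time and is no camera call.
- hand_in(): hands the job in, once; it reports no verdict.
The state is a dict: "time": time; "joint_pos": joint angles; "qd": joint speeds; "joint_efforts": joint torques, N m; "tool_pos": TCP position; "tcp_rot": TCP orientation; "ft_force": force on the tool from outside, world axes, zero at the start; "wrist_torque": the same for the moment, N m; "finger_gap": finger opening in mm.
Only numpy, scipy, OpenCV 4.12 (cv2) and the standard library are available. Lean on these libraries where they do the work, as an engineer would, in place of code of your own. Each camera call takes 0.05 s, during which the arm holds its last target. There are 200 camera calls.

### The job

First swing the handle of the small milk pan inward, so that it no longer juts out in front of the shelf but lies wholly over the hob, clear of the frying pan, with the pan still on its ring. Then put the medium and the short canister back on the lower board of the shelf in one neat row with the tall one, which stays where it is: tall, medium, short, upright, in line and close side by side with at most a finger's width between neighbours. Set them down gently and leave everything else where it is.

Things in the scene. Friction and masses are not known exactly. Their poses are not given: they have to be found in the camera images.
- shelf: Fixed open two-tier shelf of pale wood on four thin steel posts, no back or sides. Origin: on the worktop, under the line on which the canisters' axes stand, half-way along. x points to its rear (away from the robot), y along the boards, z up. Lower board: top 30 mm above the worktop, x -50 to +65 mm, y -210 to +210 mm. Posts 10 mm thick at x 0 and +50, y +-202 mm.
- upper_edge (a point): Middle of the lower front edge of the shelf's upper board: 245 mm above the worktop, shelf x -10 mm. The board runs from here 70 mm to the rear, 18 mm thick, with low crockery on it, and overhangs the canister row: a tool pointing straight down cannot set a canister in line, but one tilted 35 to 45 degrees, its body leaning out to the front, clears it.
- tall_center (a point): Tall canister standing on the lower board near its left or right end, on the row line (shelf x 0): round, steel, 72 mm diameter, wooden lid; 110 mm high to the lid's top, on it a straight round wooden knob 24 mm in diameter and 38 mm high (148 mm in all). Point on its axis, 74 mm above its foot, z up. It stays where it is.
- medium_center (a point): Medium canister, loose on the pastry board: like the tall one (72 mm diameter, knob 24 mm diameter, 38 mm high) but 90 mm to the lid's top, 128 mm in all, about 0.36 kg. Point on its axis, 64 mm above its foot; z up. Held by the knob, the fingers stay inside the canister's outline if opened only to about 40 mm.
- short_center (a point): Short canister, loose on the pastry board: the same again (72 mm diameter, knob 24 mm diameter, 38 mm high) but 70 mm to the lid's top, 108 mm in all, about 0.28 kg. Point on its axis, 54 mm above its foot; z up.
- hob: Fixed black glass hob in the worktop, 6 mm thick, 510 mm along x (away from the robot) by 580 mm along y. Origin: centre of its underside; left edge at y +290, front and rear edges at x -255 and +255 mm. A lidded stock pot stands fixed on the rear right ring at x +130, y -135 mm (radius 90 mm, side handles along y, 156 mm high); the rear left ring is empty.
- zone (a point): Centre of the hob's front left ring, on the glass 6 mm above the worktop (ring 160 mm across); the milk pan stands on it.
- pan_axis (a point): Milk pan: loose, open, steel, 140 mm in diameter and 85 mm high, about 0.6 kg, with one straight level handle. The point is on the pan's axis, 42.5 mm above its foot; x points out along the handle, z up.
- pan_grip (a point): Middle of the milk pan's wooden handle, 145 mm from the pan's axis and 70 mm above its foot. The handle is a straight level bar 20 mm wide and 16 mm thick, from 94 to 190 mm from the axis; x points outward along it. Gripped there and led round the pan's axis, the pan turns on the glass.
- pan_tip (a point): Outer end of the milk pan's handle, 190 mm from the pan's axis, 70 mm above its foot.
- frying_pan: Frying pan on the front right ring of the hob, 240 mm in diameter at the rim, 42 mm high, its handle pointing to the front right. Origin: centre of its underside. To be left alone.
- beaker: White mug (72 mm diameter, 85 mm high, handle on its y side) on the lower board of the shelf, at the end away from the tall canister. Origin: centre of its underside. To be left alone.
- board: Fixed wooden pastry board in front of the shelf, 280 mm along x by 460 mm along y, 15 mm thick; the medium and the short canister stand on it (foot 15 mm above the worktop). Origin: centre of its underside.
- cutter: Round steel pastry cutter (ring, 56 mm diameter, 30 mm high) on the board between the two canisters. Origin: centre of its underside. To be left alone.
- white_mug: White mug standing upside down on the board, 76 mm diameter, 92 mm high, handle on its y side. Origin: centre of its lower face. To be left alone.
- glass_mug: Glass mug upside down on the far left part of the board, 68 mm diameter, 88 mm high, handle on its y side. Origin: centre of its lower face. To be left alone.
- rolling_pin: Wooden rolling pin lying along y on the near part of the board, 48 mm diameter, 370 mm long with its handles. Origin: under its middle. To be left alone.
There are look-alikes about, which are no part of the job. What is shaped like the part that bears medium_center but turquoise is not meant.

How it is judged (in metres and radians):
On the way, in this order (a step that is already met when the one before it is completed fails the run):
1. the milk pan's handle is swung in: it lies wholly over the hob, clear of the frying pan, the pan at rest on its ring (y of pan_tip in the frame of hob between -0.285 and 0.285 m and x of pan_tip in the frame of hob between -0.25 and 0.25 m and horizontal distance between pan_axis and zone below 0.03 m and horizontal distance between pan_tip and frying_pan above 0.13 m and angle between pan_axis's own z axis and vertical below 0.06 rad and linear speed of milk_pan below 0.02 m/s and angular speed of milk_pan below 0.1 rad/s), for 0.2 s.
2. the medium and the short canister stand on the lower board in the row tall, medium, short (x of medium_center in the frame of shelf between -0.015 and 0.015 m and z of medium_center in the frame of shelf between 0.088 and 0.1 m and angle between each of medium_center, short_center's own z axis and vertical below 0.08 rad and linear speed of each of medium, short below 0.02 m/s and contact force between each of medium, short and the fingers below 0.2 N and x of short_center in the frame of shelf between -0.015 and 0.015 m and z of short_center in the frame of shelf between 0.078 and 0.09 m and horizontal distance between tall_center and medium_center below 0.094 m and horizontal distance between medium_center and short_center below 0.094 m and horizontal distance between tall_center and short_center above 0.13 m), for 0.2 s.
At the end, for the whole second after the job is handed in: Handle end over the hob, 5 mm inside its edges and 10 mm off the frying pan, pan within 30 mm of its ring. Tall, medium, short side by side on the lower board, gaps under 22 mm, within 15 mm of the row line, upright, released, at rest; tall canister moved under 15 mm, the rest undisturbed (all of step 1 and all of step 2 and distance of tall_center from where it was at the start of the episode below 0.015 m and angle between tall_center's own z axis and vertical below 0.08 rad and angle between beaker's own z axis and vertical below 0.1 rad); the robot touches nothing.
It fails at once if a bystander (beaker, cutter, mug, rolling pin, frying pan) is moved more than 30 mm (distance of any of beaker, cutter, white_mug, glass_mug, rolling_pin, frying_pan from where it was at the start of the episode above 0.03 m).
It fails at once if the tall canister is pushed away or tipped (distance of tall_center from where it was at the start of the episode above 0.025 m or angle between tall_center's own z axis and vertical above 0.25 rad).
It fails at once if a canister or the milk pan is tipped (angle between any of medium_center, short_center's own z axis and vertical above 0.6 rad or angle between pan_axis's own z axis and vertical above 0.3 rad).
It fails at once if a canister is dropped or slammed on the shelf (more than 60 N) (contact force between any of medium, short and shelf above 60 N).
It also fails if it takes over 72 s, if anything falls off the work surface, if the arm or the gripper's body presses on something with over 40 N, if the wrist force passes 120 N, or if a joint passes its speed limit or range.

## Working session

There is one attempt and no reset: what is moved stays moved. The work goes in short steps, Python scripts to look and compute and a tool call to move; the robot and the scene stay as the last step left them, time stands still between calls to the robot, and variables do not carry over. Pictures are saved under pics/ and viewed, about 8 in all and at most 12, crops included, and the job is handed in when it is done.

Besides the shell and the picture viewer there is one more tool, called after "Call:" by a JSON object that holds its "name" and its "arguments". servo_tool: Moves the arm, as the interface text tells. Its arguments: {"type":"object","properties":{"motion":{"type":"array"},"force":{"type":"number"}},"required":["motion"]}

```bash
mkdir -p pics; python3 - <<'E'
from bench import *
import cv2
for n in("top","side"):
    cv2.imwrite(f"pics/{n}0.png",snapshot(n)); print(n,camera_params(n))
print(sense())
E
```

```text
top {'fx': 598.3837071398765, 'fy': 598.3837071398765, 'cx': 319.17843739438797, 'cy': 226.48114794247186, 'R': array([[-0.01263754, -0.99973464,  0.01925973],
       [-0.98867146,  0.00961205, -0.14978767],
       [ 0.14956279, -0.02093449, -0.98853058]]), 't': array([ -84.66622342,  454.75991817, 1810.674367  ])}
side {'fx': 552.7415680170081, 'fy': 552.7415680170081, 'cx': 330.99425684140823, 'cy': 242.64621057615213, 'R': array([[ 0.79333041, -0.60876679, -0.00546417],
       [-0.31009006, -0.39634557, -0.86414949],
       [ 0.52389981,  0.68725046, -0.50320552]]), 't': array([-390.87185556,  252.77518375, 1340.6123151 ])}
{'time': 0.1, 'joint_pos': array([ 7.01651115e+01,  7.51278754e+00,  8.53226434e+01,  1.20799798e-03,
        8.72608689e+01, -4.89302393e+00]), 'qd': array([ 0.02581205, -0.09392673, -0.1536348 ,  0.04125207,  0.05732866,
        0.04489905]), 'joint_efforts': array([ 2.05461292e-03, -5.70942986e+01, -5.01946056e+01, -2.75325993e-05,
        7.91585364e-03,  4.10918778e-05]), 'tool_pos': array([154.51893024, 579.28980431, 249.33217575]), 'tcp_rot': array([-1.79904154e+02, -9.41607439e-03,  1.65058069e+02]), 'ft_force': array([-0.0906993 ,  0.00136649,  0.66596455]), 'wrist_torque': array([-0.00290557, -0.00354027, -0.0248763 ]), 'finger_gap': 85.13850182119532}
```

View pics/top0.png

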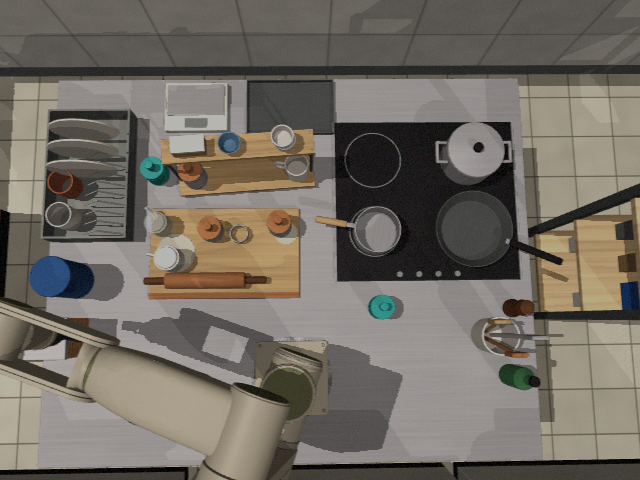

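View pics/side0.png

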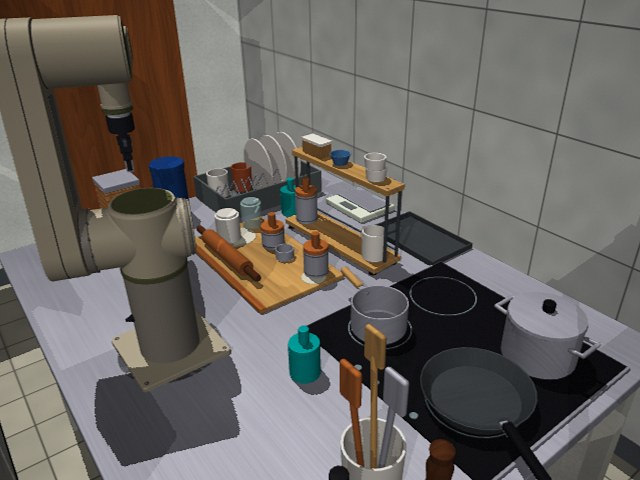

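Candidates for the medium canister: orange knob at top (210,228) / side (272,235), and orange knob at top (279,222) / side (316,255). The turquoise look-alikes are at top (154,170) and (382,307). The taller one in the side view, (316,255), should be the medium, (272,235) the short. The tall one is on the shelf at (190,172). I'll check with crops.

```bash
cat > h.py <<'E'
import numpy as np,cv2
from bench import *
def proj(n,X):
    c=camera_params(n);p=c['R']@np.array(X,float)+c['t'];return np.array([c['fx']*p[0]/p[2]+c['cx'],c['fy']*p[1]/p[2]+c['cy']])
def ray(n,u):
    c=camera_params(n);d=c['R'].T@np.array([(u[0]-c['cx'])/c['fx'],(u[1]-c['cy'])/c['fy'],1]);return -c['R'].T@c['t'],d/np.linalg.norm(d)
def plane(n,u,z):
    o,d=ray(n,u);return o+d*(z-o[2])/d[2]
def tri(u,v):
    o,d=ray('top',u);p,e=ray('side',v)
    s=np.linalg.lstsq(np.c_[d,-e],p-o,rcond=None)[0];a=o+d*s[0];b=p+e*s[1];return (a+b)/2,np.linalg.norm(a-b)
E
python3 - <<'E'
from h import *
a=cv2.imread('pics/top0.png');b=cv2.imread('pics/side0.png')
cv2.imwrite('pics/topc.png',cv2.resize(a[120:270,140:340],None,fx=4,fy=4,interpolation=cv2.INTER_CUBIC))
cv2.imwrite('pics/sidec.png',cv2.resize(b[150:300,220:420],None,fx=4,fy=4,interpolation=cv2.INTER_CUBIC))
for n,i in(('top',a),('side',b)):
    h=cv2.cvtColor(i,cv2.COLOR_BGR2HSV);m=cv2.inRange(h,(4,140,60),(13,255,255))
    k,l,s,c=cv2.connectedComponentsWithStats(m)
    for j in range(1,k):
        if s[j,4]>40: print(n,s[j],c[j].round(1))
E
```

```text
top [178 163  24  19 355] [189.2 171.6]
top [ 47 172  32  27 243] [ 61.8 184.4]
top [267 210  24  24 421] [278.5 221.4]
top [198 216  23  24 408] [208.9 227.6]
top [ 144  272  122   17 1437] [204.3 280. ]
top [149 292 150   7 818] [222.2 295.1]
top [520 300  14  14 148] [526.6 307. ]
top [488 338  40  19 180] [508.3 349.8]
side [  6   0  16  18 154] [13.7  9.1]
side [   23     0   174   210 15658] [127.   96.4]
side [231 162  20  24 312] [240.  171.9]
side [295 177  22  20 269] [305.4 188.6]
side [260 212  23  22 308] [271.4 224.7]
side [197 226  62  52 971] [227.  251.8]
side [303 232  26  23 376] [315.3 245. ]
side [196 244  70  70 600] [232.2 281.3]
side [ 340  359   24  107 1172] [352.2 398.7]
side [430 440  24  20 364] [441.1 449.6]
```

View pics/topc.png

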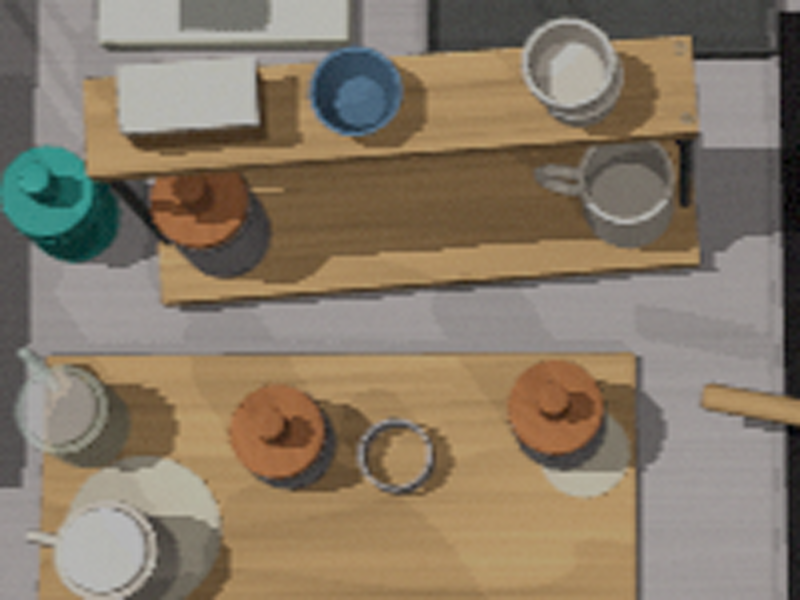

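View pics/sidec.png

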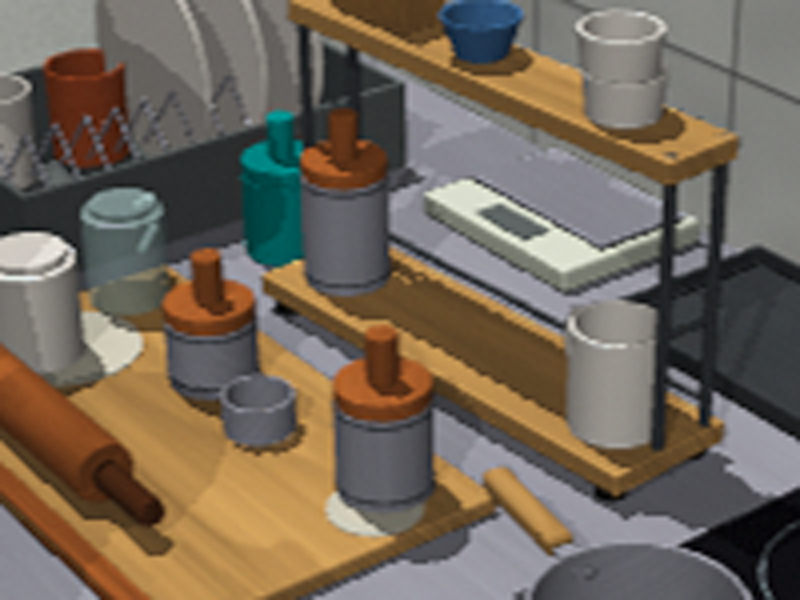

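The right-hand canister (top 278,222) is clearly the taller, so it is the medium; the left one (209,228) is the short. The tall one is at the left end of the shelf, so the row runs toward -y.

```bash
python3 - <<'E'
from h import *
np.set_printoptions(suppress=True,precision=1)
T=lambda u,v:(140+u/4-.4,120+v/4-.4); S=lambda u,v:(220+u/4-.4,150+v/4-.4)
for n,t,s,z,lid in(('med',T(554,396),S(381,331),143,(T(555,408),105)),('short',T(272,420),S(207,255),123,(T(277,432),85)),('tall',T(190,184),S(343,116),178,(T(200,203),140))):
    print(n,plane('top',t,z),plane('side',s,z),tri(t,s),'lid',plane('top',*lid))
L=plane('top',T(163,302),27);R=plane('top',T(698,263),27)
Ls=plane('side',S(265,284),30);Rs=plane('side',S(613,481),30)
print('shelf front',L,R,np.linalg.norm(L-R),Ls,Rs)
for A,B in((L,R),(Ls,Rs)):
    y=(A-B)[:2]/np.linalg.norm((A-B)[:2]);x=np.array([y[1],-y[0]]);print('o',(A+B)[:2]/2+50*x,'x',x,np.degrees(np.arctan2(x[1],x[0])))
# upper board lower front edge check
print('upper',plane('top',T(88,178),263),plane('top',T(697,135),263))
a=cv2.imread('pics/top0.png')
# hob
hs=cv2.cvtColor(a,cv2.COLOR_BGR2HSV)
m=(hs[:,:,2]<45).astype(np.uint8);m[:, :330]=0;m[:115]=0;m[290:]=0;m[:,525:]=0
m=cv2.morphologyEx(m,cv2.MORPH_OPEN,np.ones((7,7)))
c=max(cv2.findContours(m,0,2)[0],key=cv2.contourArea);r=cv2.boxPoints(cv2.minAreaRect(c))
for p in r: print('hob',p,plane('top',p,6))
cv2.imwrite('pics/panc.png',cv2.resize(a[180:290,300:440],None,fx=5,fy=5,interpolation=cv2.INTER_CUBIC))
# handle mask
m=cv2.inRange(hs,(8,60,90),(25,255,255));m[:,:310]=0;m[:,360:]=0;m[:205]=0;m[:,:]*=1;m[240:]=0
ys,xs=np.nonzero(m);print('handle n',len(xs),xs.min(),xs.max())
P=np.array([plane('top',p,80)[:2] for p in zip(xs,ys)]);u=np.linalg.svd(P-P.mean(0))[2][0];q=(P-P.mean(0))@u
print('handle c',P.mean(0),'dir',u,'ends',P.mean(0)+u*q.min(),P.mean(0)+u*q.max())
E
```

```text
med [461.8  31.6 143. ] [464.1  35.1 143. ] (array([461.4,  31.4, 145.5]), np.float64(0.09727870735819444)) lid [459.   32.7 105. ]
short [449.2 238.6 123. ] [450.5 241.9 123. ] (array([448.7, 238.4, 125. ]), np.float64(0.4277647421684529)) lid [446.1 241.1  85. ]
tall [612.9 290.8 178. ] [611.8 288.4 178. ] (array([613.3, 291. , 176.7]), np.float64(0.3015061445276972)) lid [608.3 290.9 140. ]
shelf front [557.9 340.5  27. ] [585.4 -75.7  27. ] 417.06735396846534 [552.9 324.8  30. ] [582.6 -79.2  30. ]
o [621.5 135.7] x [1.  0.1] 3.781243293688133
o [617.6 126.5] x [1.  0.1] 4.207149999192173
upper [595.6 342.9 263. ] [622.8 -72.8 263. ]
hob [335. 123.] [ 794.6 -145.6    6. ]
hob [463. 123.] [ 792.1 -559.8    6. ]
hob [463. 280.] [ 285.7 -535.     6. ]
hob [335. 280.] [ 290.3 -137.2    6. ]
handle n 207 315 346
handle c [ 463.1 -123.3] dir [-0.2 -1. ] ends [471.4 -77.3] [ 454.6 -169.9]
```

View pics/panc.png

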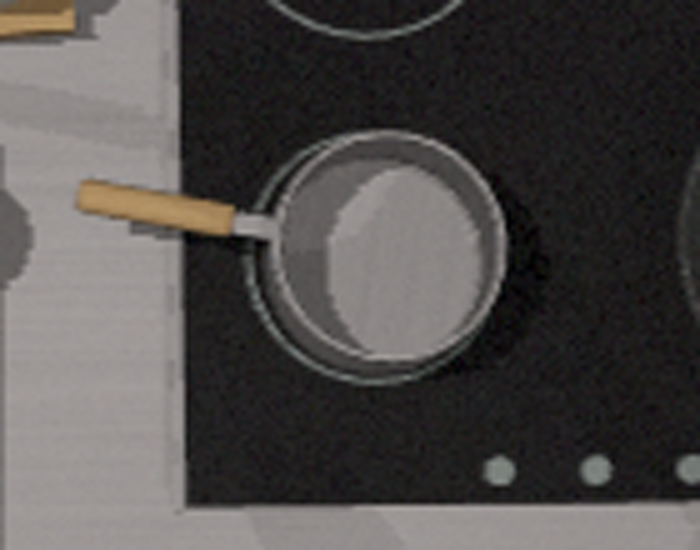

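Medium at about (461,32), short (449,239), tall (612,291), shelf yaw about 3.8°. The milk pan's handle points at about 80° with its grip near (463,-122). I'll write a planner that turns target poses into tool-frame rows.

```bash
cat >> h.py <<'E'
from scipy.spatial.transform import Rotation as Ro, Slerp
def rot(tilt,yaw):  # tool z tilted from down toward heading yaw; tool y horizontal
    return Ro.from_euler('xyz',[180,-tilt,yaw],degrees=True)
def plan(*wps,start=None):
    """wps: (pos,rot,nrows)"""
    np.set_printoptions(suppress=True,precision=3)
    s=sense();p=np.array(s['tool_pos']);r=Ro.from_euler('xyz',s['tcp_rot'],degrees=True)
    print('now',p.round(1),np.round(s['tcp_rot'],1),'gap',round(s['finger_gap'],1),'t',round(s['time'],2),'j',np.round(s['joint_pos']),'F',np.round(s['ft_force'],1))
    for q,R,n in wps:
        rr=(r.inv()*R).as_rotvec()/n;d=(np.array(q)-p)/n
        print('-- n',n,'turn/row deg',np.degrees(np.linalg.norm(rr)).round(1),'mm',np.linalg.norm(d).round(1))
        for i in range(n):
            v=r.inv().apply(d);print([*map(float,v.round(1)),*map(float,rr.round(3))])
            r=r*Ro.from_rotvec(rr)
        p=np.array(q,float)
E
python3 - <<'E'
from h import *
print(rot(40,0).as_matrix().round(2)[:,2], 'pan rim',plane('top',(377.6,228.6),91),'ring',plane('top',(300+371/5-.4,180+255/5-.4),6))
plan(([420,250,260],rot(0,125),10),([463,-122,200],rot(0,80),10))
E
```

```text
[ 0.64 -0.   -0.77] pan rim [ 437.20599034 -263.42888618   91.        ] ring [ 443.45435681 -261.51844768    6.        ]
now [154.5 579.3 249.3] [-179.9   -0.   165.1] gap 85.1 t 0.1 j [70.  8. 85.  0. 87. -5.] F [-0.1  0.   0.7]
-- n 10 turn/row deg 4.0 mm 42.3
[-34.1, -25.0, -1.0, -0.0, 0.0, 0.07]
[-35.8, -22.5, -1.0, -0.0, 0.0, 0.07]
[-37.3, -20.0, -1.0, -0.0, 0.0, 0.07]
[-38.6, -17.3, -1.0, -0.0, 0.0, 0.07]
[-39.7, -14.6, -1.1, -0.0, 0.0, 0.07]
[-40.6, -11.8, -1.1, -0.0, 0.0, 0.07]
[-41.4, -8.9, -1.1, -0.0, 0.0, 0.07]
[-41.9, -6.0, -1.1, -0.0, 0.0, 0.07]
[-42.2, -3.1, -1.1, -0.0, 0.0, 0.07]
[-42.3, -0.1, -1.1, -0.0, 0.0, 0.07]
-- n 10 turn/row deg 4.5 mm 37.9
[-32.9, -17.8, 6.0, -0.0, -0.0, 0.079]
[-34.2, -15.2, 6.0, -0.0, -0.0, 0.079]
[-35.3, -12.4, 6.0, -0.0, -0.0, 0.079]
[-36.2, -9.6, 6.0, -0.0, -0.0, 0.079]
[-36.8, -6.8, 6.0, -0.0, -0.0, 0.079]
[-37.2, -3.9, 6.0, -0.0, -0.0, 0.079]
[-37.4, -0.9, 6.0, -0.0, -0.0, 0.079]
[-37.4, 2.0, 6.0, -0.0, -0.0, 0.079]
[-37.1, 4.9, 6.0, -0.0, -0.0, 0.079]
[-36.6, 7.8, 6.0, -0.0, -0.0, 0.079]
```

Call:
{"name": "servo_tool", "arguments": {"motion": [[60, -34, -25, -1, 0, 0, 0.07], [60, -36, -22.5, -1, 0, 0, 0.07], [60, -37, -20, -1, 0, 0, 0.07], [60, -38.5, -17, -1, 0, 0, 0.07], [60, -39.5, -14.5, -1, 0, 0, 0.07], [60, -40.5, -12, -1, 0, 0, 0.07], [60, -41.5, -9, -1, 0, 0, 0.07], [60, -42, -6, -1, 0, 0, 0.07], [60, -42, -3, -1, 0, 0, 0.07], [60, -42, 0, -1, 0, 0, 0.07]]}}

```text
time: 1.1
tool_pos: [419.6, 237.7, 254.4]
tcp_rot: [-179.5, 0.1, 124.0]
ft_force: [0.6, 1.0, -0.8]
finger_gap: 59.9
```

Call:
{"name": "servo_tool", "arguments": {"motion": [[60, -33, -18, 6, 0, 0, 0.079], [60, -34, -15, 6, 0, 0, 0.079], [60, -35, -12.5, 6, 0, 0, 0.079], [60, -36, -9.5, 6, 0, 0, 0.079], [60, -37, -7, 6, 0, 0, 0.079], [60, -37, -4, 6, 0, 0, 0.079], [60, -37, -1, 6, 0, 0, 0.079], [60, -37, 2, 6, 0, 0, 0.079], [60, -37, 5, 6, 0, 0, 0.079], [60, -37, 8, 6, 0, 0, 0.079]]}}

```text
time: 2.1
tool_pos: [447.7, -150.6, 192.6]
tcp_rot: [-179.7, 0.5, 76.7]
ft_force: [0.2, -0.8, -0.5]
finger_gap: 60.0
```

```bash
python3 - <<'E'
from h import *
plan(([463.4,-121.6,130],rot(0,79.7),8),([463.4,-121.6,76],rot(0,79.7),6))
E
```

```text
now [ 447.7 -150.6  192.6] [-179.7    0.5   76.7] gap 60.0 t 2.1 j [-24. -10. 109.  -1.  82. -11.] F [ 0.2 -0.8 -0.5]
-- n 8 turn/row deg 0.4 mm 8.8
[4.0, 1.1, 7.8, -0.001, 0.001, -0.007]
[4.0, 1.1, 7.8, -0.001, 0.001, -0.007]
[4.0, 1.2, 7.8, -0.001, 0.001, -0.007]
[4.0, 1.2, 7.8, -0.001, 0.001, -0.007]
[4.0, 1.2, 7.8, -0.001, 0.001, -0.007]
[4.0, 1.2, 7.8, -0.001, 0.001, -0.007]
[4.0, 1.2, 7.8, -0.001, 0.001, -0.007]
[3.9, 1.3, 7.8, -0.001, 0.001, -0.007]
-- n 6 turn/row deg 0.0 mm 9.0
[-0.0, -0.0, 9.0, 0.0, -0.0, -0.0]
[-0.0, -0.0, 9.0, 0.0, -0.0, -0.0]
[-0.0, -0.0, 9.0, 0.0, -0.0, -0.0]
[-0.0, -0.0, 9.0, 0.0, -0.0, -0.0]
[-0.0, -0.0, 9.0, 0.0, -0.0, -0.0]
[-0.0, -0.0, 9.0, 0.0, -0.0, -0.0]
```

Call:
{"name": "servo_tool", "arguments": {"motion": [[60, 4, 1, 8, 0, 0, -0.007], [60, 4, 1, 8, 0, 0, -0.007], [60, 4, 1, 8, 0, 0, -0.007], [60, 4, 1, 8, 0, 0, -0.007], [60, 4, 1, 8, 0, 0, -0.007], [60, 4, 1, 8, 0, 0, -0.007], [60, 4, 1, 8, 0, 0, -0.007], [60, 4, 1, 8, 0, 0, -0.007], [60, 0, 0, 0, 0, 0, 0]]}}

```text
time: 3.0
tool_pos: [461.0, -118.4, 120.8]
tcp_rot: [-179.4, 0.4, 80.2]
ft_force: [-0.6, -0.1, -0.1]
finger_gap: 60.0
```

```bash
python3 - <<'E'
from h import *
plan(([463.4,-121.6,76],rot(0,79.7),7))
E
```

```text
now [ 461.  -118.4  120.8] [-179.4    0.4   80.2] gap 60.0 t 3.0 j [-20.  -6. 112.  -1.  74. -10.] F [-0.6 -0.1 -0.1]
-- n 7 turn/row deg 0.1 mm 6.4
[-0.3, 0.5, 6.4, -0.001, 0.001, 0.001]
[-0.3, 0.5, 6.4, -0.001, 0.001, 0.001]
[-0.4, 0.5, 6.4, -0.001, 0.001, 0.001]
[-0.4, 0.5, 6.4, -0.001, 0.001, 0.001]
[-0.4, 0.5, 6.4, -0.001, 0.001, 0.001]
[-0.4, 0.4, 6.4, -0.001, 0.001, 0.001]
[-0.4, 0.4, 6.4, -0.001, 0.001, 0.001]
```

Call:
{"name": "servo_tool", "arguments": {"motion": [[60, -0.3, 0.5, 6, -0.001, 0.001, 0], [60, -0.3, 0.5, 6, -0.001, 0.001, 0], [60, -0.3, 0.5, 6, -0.001, 0.001, 0], [60, -0.3, 0.5, 6, -0.001, 0.001, 0], [60, -0.3, 0.5, 6, -0.001, 0.001, 0], [60, -0.3, 0.5, 6, -0.001, 0.001, 0], [60, 0, 0, 4, 0, 0, 0], [60, 0, 0, 0, 0, 0, 0]]}}

```text
time: 3.8
tool_pos: [463.8, -121.9, 77.7]
tcp_rot: [-179.8, 0.1, 80.1]
ft_force: [0.5, -0.2, -0.7]
finger_gap: 60.2
```

Call:
{"name": "servo_tool", "arguments": {"motion": [[15, 0, 0, 0, 0, 0, 0], [15, 0, 0, 0, 0, 0, 0], [15, 0, 0, 0, 0, 0, 0], [15, 0, 0, 0, 0, 0, 0], [15, 0, 0, 0, 0, 0, 0], [15, 0, 0, 0, 0, 0, 0]], "force": 30}}

```text
time: 4.4
tool_pos: [463.8, -122.0, 78.2]
tcp_rot: [-179.8, 0.1, 80.1]
ft_force: [0.4, -0.4, -1.1]
finger_gap: 19.4
```

Call:
{"name": "servo_tool", "arguments": {"motion": [[15, -0.1, 4, 0, 0, 0, 0.028], [15, -0.2, 7, 0, 0, 0, 0.048], [15, -0.2, 8, 0, 0, 0, 0.055], [15, -0.2, 8, 0, 0, 0, 0.055], [15, -0.2, 8, 0, 0, 0, 0.055], [15, -0.2, 8, 0, 0, 0, 0.055], [15, -0.2, 8, 0, 0, 0, 0.055], [15, -0.2, 8, 0, 0, 0, 0.055], [15, -0.2, 8, 0, 0, 0, 0.055], [15, -0.2, 8, 0, 0, 0, 0.055]]}}

```text
time: 5.4
tool_pos: [535.5, -154.0, 78.2]
tcp_rot: [-179.9, 0.1, 48.8]
ft_force: [-2.0, 2.1, 1.4]
finger_gap: 19.1
```

```bash
python3 - <<'E'
from h import *
A=np.array([437.3,-264]);s=sense();d=s['tool_pos'][:2]-A;print(np.linalg.norm(d),np.degrees(np.arctan2(d[1],d[0])))
w=[([*(A+145*np.array([np.cos(t),np.sin(t)])),78],rot(0,np.degrees(t)),1) for t in np.radians(np.arange(46,11,-3.5))]
plan(*w)
E
```

```text
147.47880737562312 48.2451652190947
now [ 535.5 -154.    78.2] [-179.9    0.1   48.8] gap 19.1 t 5.4 j [-21.  10. 102.  -0.  69.  20.] F [-2.   2.1  1.4]
-- n 1 turn/row deg 2.8 mm 6.2
[-2.6, 5.7, 0.2, -0.001, 0.001, 0.048]
-- n 1 turn/row deg 3.5 mm 8.9
[-0.3, 8.9, 0.0, -0.0, -0.0, 0.061]
-- n 1 turn/row deg 3.5 mm 8.9
[-0.3, 8.9, 0.0, -0.0, -0.0, 0.061]
-- n 1 turn/row deg 3.5 mm 8.9
[-0.3, 8.9, 0.0, 0.0, -0.0, 0.061]
-- n 1 turn/row deg 3.5 mm 8.9
[-0.3, 8.9, 0.0, -0.0, -0.0, 0.061]
-- n 1 turn/row deg 3.5 mm 8.9
[-0.3, 8.9, 0.0, 0.0, -0.0, 0.061]
-- n 1 turn/row deg 3.5 mm 8.9
[-0.3, 8.9, 0.0, -0.0, -0.0, 0.061]
-- n 1 turn/row deg 3.5 mm 8.9
[-0.3, 8.9, 0.0, -0.0, -0.0, 0.061]
-- n 1 turn/row deg 3.5 mm 8.9
[-0.3, 8.9, 0.0, -0.0, -0.0, 0.061]
-- n 1 turn/row deg 3.5 mm 8.9
[-0.3, 8.9, 0.0, -0.0, -0.0, 0.061]
```

Call:
{"name": "servo_tool", "arguments": {"motion": [[15, -0.6, 7, 0, 0, 0, 0.048], [15, -0.6, 8, 0, 0, 0, 0.055], [15, -0.6, 8, 0, 0, 0, 0.055], [15, -0.6, 8, 0, 0, 0, 0.055], [15, -0.5, 8, 0, 0, 0, 0.055], [15, -0.4, 8, 0, 0, 0, 0.055], [15, -0.3, 8, 0, 0, 0, 0.055], [15, -0.3, 7, 0, 0, 0, 0.048], [15, -0.2, 4, 0, 0, 0, 0.028], [15, 0, 0, 0, 0, 0, 0]]}}

```text
time: 6.4
tool_pos: [576.8, -211.4, 78.2]
tcp_rot: [-180.0, 0.0, 20.9]
ft_force: [-1.7, -0.1, 2.3]
finger_gap: 19.7
```

Call:
{"name": "servo_tool", "arguments": {"motion": [[60, 0, 0, 0, 0, 0, 0], [60, 0, 0, 0, 0, 0, 0], [60, 0, 0, 0, 0, 0, 0], [60, 0, 0, 0, 0, 0, 0], [60, 0, 0, -8, 0, 0, 0], [60, 0, 0, -15, 0, 0, 0], [60, 0, 0, -25, 0, 0, 0], [60, 0, 0, -30, 0, 0, 0], [60, 0, 0, -35, 0, 0, 0], [60, 0, 0, -35, 0, 0, 0]]}}

```text
time: 7.4
tool_pos: [573.8, -209.0, 229.9]
tcp_rot: [-179.6, 0.3, 21.1]
ft_force: [1.0, -0.5, -0.1]
finger_gap: 59.9
```

```bash
python3 - <<'E'
from h import *
a=snapshot('top');b=snapshot('side')
cv2.imwrite('pics/pan1.png',np.hstack([cv2.resize(a[110:290,325:525],None,fx=2,fy=2),cv2.resize(b[250:430,280:480],None,fx=2,fy=2)]))
plan(([500,-100,260],rot(20,0),5),([400,25,260],rot(43,4),8))
E
```

```text
now [ 577.  -210.6  236.3] [179.9  -0.1  21.1] gap 60.1 t 7.5 j [-25.  10.  84.   0.  86.  44.] F [ 1.6 -0.4  0.5]
-- n 5 turn/row deg 5.8 mm 27.4
[-6.4, -26.2, -4.8, -0.013, 0.069, 0.073]
[-7.9, -25.6, -5.6, -0.013, 0.069, 0.073]
[-9.4, -24.9, -6.5, -0.013, 0.069, 0.073]
[-10.7, -24.1, -7.5, -0.013, 0.069, 0.073]
[-11.8, -23.1, -8.6, -0.013, 0.069, 0.073]
-- n 8 turn/row deg 2.9 mm 20.0
[-11.7, -15.6, -4.3, 0.005, 0.05, -0.007]
[-11.4, -15.7, -4.8, 0.005, 0.05, -0.007]
[-11.0, -15.8, -5.3, 0.005, 0.05, -0.007]
[-10.6, -15.9, -5.7, 0.005, 0.05, -0.007]
[-10.2, -16.1, -6.2, 0.005, 0.05, -0.007]
[-9.8, -16.2, -6.6, 0.005, 0.05, -0.007]
[-9.3, -16.3, -7.0, 0.005, 0.05, -0.007]
[-8.8, -16.4, -7.4, 0.005, 0.05, -0.007]
```

View pics/pan1.png

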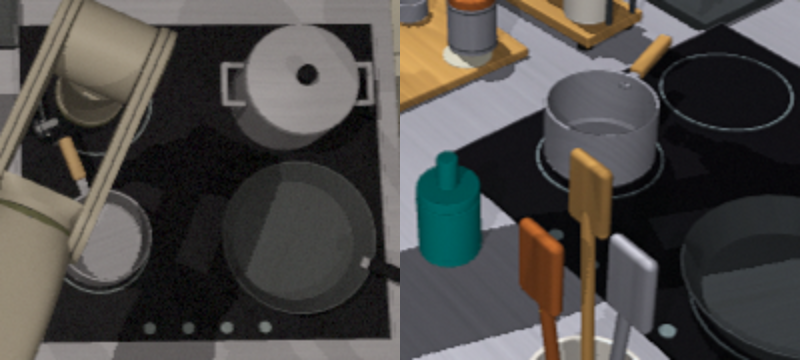

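Picture: the handle now lies over the glass toward the rear (top crop 70,160) and the pan stands on its ring (110,245). Next is the medium canister, with a tilted approach.

Call:
{"name": "servo_tool", "arguments": {"motion": [[50, -6, -26, -5, -0.013, 0.069, 0.073], [50, -8, -25, -6, -0.013, 0.069, 0.073], [50, -9, -25, -6, -0.013, 0.069, 0.073], [50, -11, -24, -7, -0.013, 0.069, 0.073], [50, -12, -23, -8, -0.013, 0.069, 0.073], [50, -12, -15.5, -4, 0.005, 0.05, -0.007], [50, -11, -15.5, -5, 0.005, 0.05, -0.007], [50, -11, -16, -5, 0.005, 0.05, -0.007], [50, -10, -16, -6, 0.005, 0.05, -0.007], [50, -10, -16, -6, 0.005, 0.05, -0.007]]}}

```text
time: 8.5
tool_pos: [466.5, -19.9, 258.0]
tcp_rot: [-179.0, -34.1, 1.2]
ft_force: [0.1, -0.7, -0.2]
finger_gap: 50.1
```

```bash
python3 - <<'E'
from h import *
plan(([400,27.3,197],rot(43,4),8))
E
```

```text
now [466.5 -19.9 258. ] [-179.   -34.1    1.2] gap 50.1 t 8.5 j [-17. -51. 135.  12.  64.  69.] F [ 0.1 -0.7 -0.2]
-- n 8 turn/row deg 1.1 mm 12.7
[-11.0, -6.0, 1.8, 0.002, 0.019, -0.005]
[-11.1, -6.1, 1.6, 0.002, 0.019, -0.005]
[-11.1, -6.1, 1.4, 0.002, 0.019, -0.005]
[-11.0, -6.2, 1.2, 0.002, 0.019, -0.005]
[-11.0, -6.2, 1.0, 0.002, 0.019, -0.005]
[-11.0, -6.3, 0.8, 0.002, 0.019, -0.005]
[-11.0, -6.4, 0.6, 0.002, 0.019, -0.005]
[-11.0, -6.4, 0.4, 0.002, 0.019, -0.005]
```

Joint 2 is at its limit in this lean. The knob is round, so I can grip with the tool leaning sideways instead. I'll fit a quick kinematic model to choose a comfortable heading.

```bash
cat >> h.py <<'E'
from scipy.optimize import least_squares
def fk(j,k):
    a1,off,d1,L2,a3,L3,L6,oy=k;j=np.radians(j);Z=lambda a:Ro.from_euler('z',a);Y=lambda a:Ro.from_euler('y',a)
    A=Z(j[0]);C=A*Y(j[1]+j[2]);D=C*Z(j[3])*Y(j[4])
    return A.apply([a1,off,d1])+(A*Y(j[1])).apply([0,0,L2])+C.apply([a3,0,L3])+D.apply([0,oy,L6]),D*Z(j[5]+np.pi/2)
DATA=[([70.1651,7.5128,85.3226,0,87.26,-4.89],[154.52,579.29,249.33],1),([-24,-10,109,-1,82,-11],[447.7,-150.6,192.6],.1),([-20,-6,112,-1,74,-10],[461,-118.4,120.8],.1),([-21,10,102,0,69,20],[535.5,-154,78.2],.1),([-25,10,84,0,86,44],[577,-210.6,236.3],.1)]
LO=np.array([-169.43,-51.17,1.28,-76.62,0,-152.29]);HI=np.array([169.43,129.36,143.12,256.62,156.53,152.29])
def fit(extra=[]):
    D=DATA+extra
    f=lambda k:np.concatenate([w*(fk(j,k)[0]-p) for j,p,w in D]+[.003*(k-np.array([0,50,300,450,0,450,200,0]))])
    return least_squares(f,[0,50,300,450,0,450,200,0]).x
def ik(p,R,k,seed):
    f=lambda j:np.r_[(fk(j,k)[0]-p)/5,(R.inv()*fk(j,k)[1]).as_rotvec()*40]
    s=least_squares(f,np.clip(seed,LO+1,HI-1),bounds=(LO,HI));return s.x,np.abs(s.fun).max()
E
python3 - <<'E'
from h import *
np.set_printoptions(suppress=True,precision=1)
s=sense();ex=[(list(s['joint_pos']),list(s['tool_pos']),1)];print(ex)
k=fit(ex);print(k)
for j,p,w in DATA+ex: print(fk(j,k)[0]-p)
print(fk(ex[0][0],k)[1].as_euler('xyz',degrees=True),s['tcp_rot'])
np.save('k.npy',k)
sd=s['joint_pos']
for nm,P in(('med',[461.5,31.8,131]),('short',[448.7,238.8,111])):
  for h in(4,45,70,90,120,-60):
   for b in(0,90):
    d=rot(43,h).as_matrix()[:,2]
    x,e=ik(np.array(P)-b*d,rot(43,h),k,sd);print(nm,h,b,x,'err',e)
for P in([617,208,147],[622.5,125,127],[560,200,150]): print('place',ik(np.array(P),rot(43,4),k,[10,10,100,0,60,60]))
E
```

```text
[([np.float64(-16.997384109480258), np.float64(-51.08063863631357), np.float64(135.31541607030408), np.float64(12.314277925788192), np.float64(63.81031082062552), np.float64(69.19335846857297)], [np.float64(466.48815957132956), np.float64(-19.85617371013981), np.float64(257.9841322530119)], 1)]
[  9.5  46.5 310.4 368.   52.6 543.6 346.5   4.7]
[ 0.  0. -0.]
[-1.6  1.4 -3.3]
[ 4.7 -2.8  8.7]
[-2.1  4.1 -4.2]
[-0.7 -1.7 -0.4]
[-0.  0.  0.]
[-179.   -34.1    1.2] [-179.   -34.1    1.2]
med 4 0 [ -6.  -42.1 143.1   7.3  46.3  76.6] err 6.806161914012518
med 4 90 [ -7.3 -51.2 140.1   6.2  63.4  77.2] err 10.276833993070188
med 45 0 [-33.5 -28.3 140.4  46.8  66.4  -7.6] err 2.2737367544323207e-14
med 45 90 [-44.8 -38.9 139.3  43.5  82.3  -6.9] err 1.0231815394945443e-13
med 70 0 [-33.3  -7.6 124.6  42.6  78.9 -27.9] err 3.2173375075217337e-12
med 70 90 [-41.2 -11.7 120.3  39.5  90.  -27.9] err 2.5535129566378597e-14
med 90 0 [-29.6   5.  112.2  36.4  88.  -39.3] err 3.979039320256561e-14
med 90 90 [-35.4   3.8 105.6  34.1  97.5 -39.1] err 9.094947017729283e-14
med 120 0 [-21.4  19.2  95.6 
[... 740 characters left out ...]
45.4  72.4 -25.3] err 6.821210263296962e-14
short 90 90 [-13.8  -7.4 118.9  41.8  83.3 -24.5] err 8.200107259881405e-12
short 120 0 [ -1.6  15.8 102.3  35.5  88.3 -41.3] err 3.410605131648481e-14
short 120 90 [ -6.7  14.8  95.6  33.5  97.3 -40.7] err 1.1368683772161604e-14
short -60 0 [ 25.2 -11.3 119.2 -12.4  61.2 152.3] err 19.541634850264927
short -60 90 [ 32.4 -11.8 112.  -12.9  72.1 152.3] err 20.432425226183803
place (array([ 19.8,  -9.2, 123.5, -25.1,  26. , 124.6]), np.float64(1.508780080039518e-12))
place (array([  8.4, -11.5, 128.1,  -8.4,  20.7, 101.1]), np.float64(9.094947017729283e-14))
place (array([ 21.7, -19.8, 131.7, -25.4,  28.9, 125.7]), np.float64(3.2389412332745056e-12))
```

The model fits. I'll pick with heading 90° (tool leaning to -y, all joints mid-range) and place with heading about 12°.

```bash
python3 - <<'E'
from h import *
k=np.load('k.npy')
plan(([500,-70,260],rot(38,45),8),([461.5,-29.6,197],rot(43,90),10))
E
```

```text
now [466.5 -19.9 258. ] [-179.   -34.1    1.2] gap 50.1 t 8.5 j [-17. -51. 135.  12.  64.  69.] F [ 0.1 -0.7 -0.2]
-- n 8 turn/row deg 5.4 mm 7.5
[3.5, 6.4, 2.0, 0.054, 0.007, -0.077]
[3.0, 6.7, 1.6, 0.054, 0.007, -0.077]
[2.4, 7.0, 1.3, 0.054, 0.007, -0.077]
[1.9, 7.3, 0.9, 0.054, 0.007, -0.077]
[1.3, 7.4, 0.5, 0.054, 0.007, -0.077]
[0.7, 7.5, 0.1, 0.054, 0.007, -0.077]
[0.1, 7.5, -0.3, 0.054, 0.007, -0.077]
[-0.4, 7.5, -0.7, 0.054, 0.007, -0.077]
-- n 10 turn/row deg 4.5 mm 8.4
[-3.8, -5.6, 5.0, 0.051, 0.008, -0.06]
[-3.5, -5.5, 5.3, 0.051, 0.008, -0.06]
[-3.2, -5.5, 5.6, 0.051, 0.008, -0.06]
[-2.9, -5.3, 5.8, 0.051, 0.008, -0.06]
[-2.7, -5.2, 6.1, 0.051, 0.008, -0.06]
[-2.4, -5.0, 6.3, 0.051, 0.008, -0.06]
[-2.2, -4.9, 6.5, 0.051, 0.008, -0.06]
[-1.9, -4.6, 6.8, 0.051, 0.008, -0.06]
[-1.7, -4.4, 7.0, 0.051, 0.008, -0.06]
[-1.5, -4.1, 7.2, 0.051, 0.008, -0.06]
```

Call:
{"name": "servo_tool", "arguments": {"motion": [[50, 3.5, 6.5, 2, 0.054, 0.007, -0.077], [50, 3, 6.5, 1.5, 0.054, 0.007, -0.077], [50, 2.5, 7, 1, 0.054, 0.007, -0.077], [50, 2, 7, 1, 0.054, 0.007, -0.077], [50, 1, 7.5, 0.5, 0.054, 0.007, -0.077], [50, 0.5, 7.5, 0, 0.054, 0.007, -0.077], [50, 0, 7.5, 0, 0.054, 0.007, -0.077], [50, 0, 7.5, -0.5, 0.054, 0.007, -0.077]]}}

```text
time: 9.3
tool_pos: [501.1, -64.3, 265.5]
tcp_rot: [179.1, -38.4, 47.7]
ft_force: [0.4, -0.1, 0.1]
finger_gap: 49.9
```

Call:
{"name": "servo_tool", "arguments": {"motion": [[50, -4, -5.5, 5, 0.051, 0.008, -0.06], [50, -3.5, -5.5, 5, 0.051, 0.008, -0.06], [50, -3, -5.5, 5.5, 0.051, 0.008, -0.06], [50, -3, -5.5, 6, 0.051, 0.008, -0.06], [50, -2.5, -5, 6, 0.051, 0.008, -0.06], [50, -2.5, -5, 6.5, 0.051, 0.008, -0.06], [50, -2, -5, 6.5, 0.051, 0.008, -0.06], [50, -2, -4.5, 7, 0.051, 0.008, -0.06], [50, -1.5, -4.5, 7, 0.051, 0.008, -0.06], [50, 0, 0, 0, 0, 0, 0]]}}

```text
time: 10.3
tool_pos: [465.6, -32.5, 213.2]
tcp_rot: [178.2, -42.0, 90.9]
ft_force: [0.7, -0.1, -0.4]
finger_gap: 49.7
```

```bash
python3 - <<'E'
from h import *
plan(([461.5,-29.6,197],rot(43,90),6))
E
```

```text
now [465.6 -32.5 213.2] [178.2 -42.   90.9] gap 49.7 t 10.3 j [-35.   2. 104.  34.  98. -38.] F [ 0.7 -0.1 -0.4]
-- n 6 turn/row deg 0.3 mm 2.8
[-1.4, -0.8, 2.3, 0.003, 0.003, 0.002]
[-1.4, -0.7, 2.3, 0.003, 0.003, 0.002]
[-1.5, -0.7, 2.3, 0.003, 0.003, 0.002]
[-1.5, -0.7, 2.3, 0.003, 0.003, 0.002]
[-1.5, -0.7, 2.3, 0.003, 0.003, 0.002]
[-1.5, -0.7, 2.3, 0.003, 0.003, 0.002]
```

Call:
{"name": "servo_tool", "arguments": {"motion": [[50, -1.5, -0.7, 3, 0.003, 0.003, 0.002], [50, -1.5, -0.7, 5, 0.003, 0.003, 0.002], [50, -1.5, -0.7, 8, 0.003, 0.003, 0.002], [50, -1.5, -0.7, 10, 0.003, 0.003, 0.002], [50, -1.5, -0.7, 10, 0.003, 0.003, 0.002], [50, -1.5, -0.7, 10, 0.003, 0.003, 0.002], [50, 0, 0, 10, 0, 0, 0], [50, 0, 0, 10, 0, 0, 0], [50, 0, 0, 4, 0, 0, 0], [50, 0, 0, 0, 0, 0, 0]]}}

```text
time: 11.3
tool_pos: [461.8, 12.1, 151.6]
tcp_rot: [180.0, -43.0, 89.5]
ft_force: [0.5, 0.1, -0.2]
finger_gap: 50.0
```

```bash
python3 - <<'E'
from h import *
b=snapshot('side')
cv2.imwrite('pics/med1.png',cv2.resize(b[180:310,240:400],None,fx=4,fy=4,interpolation=cv2.INTER_CUBIC))
print(proj('side',sense()['tool_pos']))
plan(([461.5,31.8,131],rot(43,90),5))
E
```

```text
[319.13654322 233.0366888 ]
now [461.9  11.9 151.8] [180.  -43.   89.5] gap 50.0 t 11.35 j [-32.   4. 110.  36.  91. -39.] F [-0.1 -0.   0.5]
-- n 5 turn/row deg 0.1 mm 5.8
[0.1, -0.1, 5.8, 0.001, 0.0, -0.001]
[0.1, -0.1, 5.8, 0.001, 0.0, -0.001]
[0.1, -0.1, 5.8, 0.001, 0.0, -0.001]
[0.1, -0.1, 5.8, 0.001, 0.0, -0.001]
[0.1, -0.1, 5.8, 0.001, 0.0, -0.001]
```

View pics/med1.png

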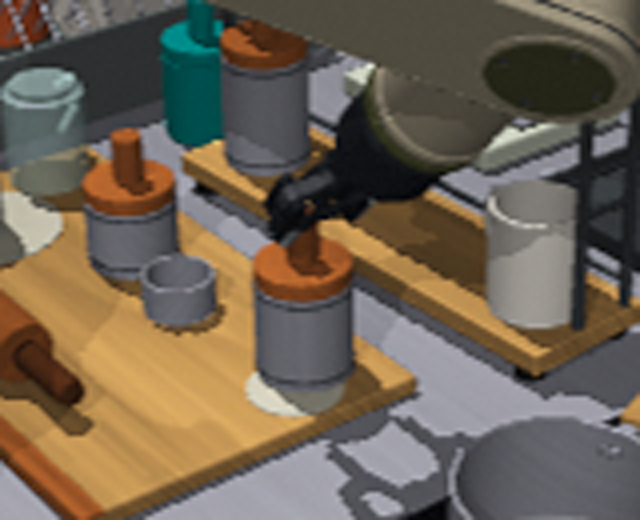

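Fingers straddle the knob (crop 300,235), well centred. Now down onto it, then close.

Call:
{"name": "servo_tool", "arguments": {"motion": [[50, 0, 0, 6, 0, 0, 0], [50, 0, 0, 6, 0, 0, 0], [50, 0, 0, 6, 0, 0, 0], [50, 0, 0, 5, 0, 0, 0], [50, 0, 0, 4, 0, 0, 0], [50, 0, 0, 0, 0, 0, 0]]}}

```text
time: 11.95
tool_pos: [462.9, 31.1, 131.2]
tcp_rot: [179.8, -42.9, 89.6]
ft_force: [0.2, -0.4, -0.7]
finger_gap: 50.0
```

Call:
{"name": "servo_tool", "arguments": {"motion": [[18, 0, 0, 0, 0, 0, 0], [18, 0, 0, 0, 0, 0, 0], [18, 0, 0, 0, 0, 0, 0], [18, 0, 0, 0, 0, 0, 0], [18, 0, 0, 0, 0, 0, 0]], "force": 60}}

```text
time: 12.45
tool_pos: [462.8, 30.9, 131.1]
tcp_rot: [179.8, -42.9, 89.6]
ft_force: [-0.4, 1.4, -1.1]
finger_gap: 22.5
```

```bash
python3 - <<'E'
from h import *
np.set_printoptions(suppress=True,precision=1)
k=np.load('k.npy')
R=rot(43,12)
for P,h in(([461,31,155],90),([480,90,165],65),([510,160,165],40),([545,205,165],20),([545,205,165],12),([617,208,152],12),([617,208,147],4)):
    x,e=ik(np.array(P),rot(43,h),k,[0,0,115,20,60,60]);print(h,x,e)
plan(([461.5,31,160],rot(43,90),4),([510,140,165],rot(43,50),8),([540,205,165],rot(43,12),8))
E
```

```text
90 [-29.7   2.8 111.6  36.3  90.4 -37.7] 4.5474735088646414e-14
65 [-25.2 -15.8 127.4  45.   74.5 -15.3] 2.064570736592941e-11
40 [ -7.3 -30.9 138.1  41.7  48.9  21.2] 2.0236257114447654e-12
20 [ 12.5 -27.  135.3  10.4  29.3  75.4] 2.2737367544323207e-14
12 [ 18.  -26.1 134.5  -8.5  29.  101.9] 1.8393273015782086e-12
12 [ 15.3 -11.4 124.9  -5.7  23.6  97.7] 2.2737367544323207e-14
4 [ 19.8  -9.2 123.5 -25.1  26.  124.6] 1.3270031774814666e-11
now [462.8  30.9 131.1] [179.8 -42.9  89.6] gap 22.5 t 12.45 j [-30.   5. 111.  36.  88. -39.] F [-0.4  1.4 -1.1]
-- n 4 turn/row deg 0.1 mm 7.2
[4.9, -0.3, -5.3, 0.002, 0.0, -0.001]
[4.9, -0.3, -5.3, 0.002, 0.0, -0.001]
[4.9, -0.3, -5.3, 0.002, 0.0, -0.001]
[4.9, -0.3, -5.3, 0.002, 0.0, -0.001]
-- n 8 turn/row deg 5.0 mm 14.9
[10.4, 6.1, 8.8, -0.06, -0.0, 0.064]
[10.7, 4.9, 9.2, -0.06, -0.0, 0.064]
[11.0, 3.6, 9.4, -0.06, -0.0, 0.064]
[11.2, 2.3, 9.6, -0.06, -0.0, 0.064]
[11.3, 1.0, 9.7, -0.06, -0.0, 0.064]
[11.3, -0.3, 9.7, -0.06, -0.0, 0.064]
[11.3, -1.6, 9.7, -0.06, -0.0, 0.064]
[11.1, -2.8, 9.5, -0.06, -0.0, 0.064]
-- n 8 turn/row deg 4.8 mm 8.9
[6.3, -2.3, 5.9, -0.057, -0.0, 0.061]
[6.2, -3.1, 5.7, -0.057, -0.0, 0.061]
[5.9, -3.7, 5.5, -0.057, -0.0, 0.061]
[5.7, -4.4, 5.3, -0.057, -0.0, 0.061]
[5.4, -5.0, 5.0, -0.057, -0.0, 0.061]
[5.1, -5.6, 4.7, -0.057, -0.0, 0.061]
[4.7, -6.2, 4.4, -0.057, -0.0, 0.061]
[4.3, -6.7, 4.0, -0.057, -0.0, 0.061]
```

Call:
{"name": "servo_tool", "arguments": {"motion": [[18, 3, 0, -3, 0, 0, 0], [18, 6, 0, -6, 0, 0, 0], [18, 7, 0, -7, 0, 0, 0], [18, 7, 0, -7, 0, 0, 0], [18, 4, 0, -4, 0, 0, 0], [18, 0, 0, 0, 0, 0, 0]]}}

```text
time: 13.05
tool_pos: [462.4, 32.0, 172.3]
tcp_rot: [179.9, -42.8, 89.5]
ft_force: [0.4, -1.0, -4.8]
finger_gap: 22.5
```

```bash
python3 - <<'E'
from h import *
plan(([510,140,175],rot(43,50),10),([540,205,175],rot(43,12),12))
E
```

```text
now [462.4  32.  172.3] [179.9 -42.8  89.5] gap 22.5 t 13.05 j [-30.   1. 110.  36.  92. -36.] F [ 0.4 -1.  -4.8]
-- n 10 turn/row deg 3.9 mm 11.8
[8.1, 4.7, 7.2, -0.047, 0.0, 0.051]
[8.3, 3.9, 7.4, -0.047, 0.0, 0.051]
[8.5, 3.1, 7.5, -0.047, 0.0, 0.051]
[8.7, 2.3, 7.7, -0.047, 0.0, 0.051]
[8.8, 1.5, 7.8, -0.047, 0.0, 0.051]
[8.8, 0.7, 7.8, -0.047, 0.0, 0.051]
[8.8, -0.1, 7.8, -0.047, 0.0, 0.051]
[8.8, -0.9, 7.8, -0.047, 0.0, 0.051]
[8.7, -1.7, 7.8, -0.047, 0.0, 0.051]
[8.6, -2.5, 7.7, -0.047, 0.0, 0.051]
-- n 12 turn/row deg 3.2 mm 6.0
[4.2, -1.6, 3.9, -0.038, 0.0, 0.04]
[4.1, -1.9, 3.9, -0.038, 0.0, 0.04]
[4.1, -2.2, 3.8, -0.038, 0.0, 0.04]
[4.0, -2.5, 3.7, -0.038, 0.0, 0.04]
[3.9, -2.8, 3.6, -0.038, 0.0, 0.04]
[3.7, -3.1, 3.5, -0.038, 0.0, 0.04]
[3.6, -3.4, 3.4, -0.038, 0.0, 0.04]
[3.5, -3.6, 3.2, -0.038, 0.0, 0.04]
[3.3, -3.9, 3.1, -0.038, 0.0, 0.04]
[3.2, -4.1, 2.9, -0.038, 0.0, 0.04]
[3.0, -4.4, 2.8, -0.038, 0.0, 0.04]
[2.8, -4.6, 2.6, -0.038, 0.0, 0.04]
```

Call:
{"name": "servo_tool", "arguments": {"motion": [[18, 5, 3, 5, -0.035, 0, 0.038], [18, 8, 4, 7.5, -0.047, 0, 0.051], [18, 8.5, 3, 7.5, -0.047, 0, 0.051], [18, 8.5, 2.5, 7.5, -0.047, 0, 0.051], [18, 9, 1.5, 8, -0.047, 0, 0.051], [18, 9, 0.7, 8, -0.047, 0, 0.051], [18, 9, 0, 8, -0.047, 0, 0.051], [18, 9, -1, 8, -0.047, 0, 0.051], [18, 8.5, -1.5, 8, -0.047, 0, 0.051], [18, 8.5, -2.5, 7.5, -0.047, 0, 0.051]]}}

```text
time: 14.05
tool_pos: [508.3, 138.4, 171.6]
tcp_rot: [-179.6, -42.7, 48.9]
ft_force: [0.4, 0.1, -4.3]
finger_gap: 22.1
```

Call:
{"name": "servo_tool", "arguments": {"motion": [[18, 4, -1.5, 4, -0.038, 0, 0.04], [18, 4, -2, 4, -0.038, 0, 0.04], [18, 4, -2, 4, -0.038, 0, 0.04], [18, 4, -2.5, 4, -0.038, 0, 0.04], [18, 4, -3, 3.5, -0.038, 0, 0.04], [18, 3.5, -3, 3.5, -0.038, 0, 0.04], [18, 3.5, -3.5, 3.5, -0.038, 0, 0.04], [18, 3.5, -3.5, 3, -0.038, 0, 0.04]]}}

```text
time: 14.85
tool_pos: [522.5, 185.6, 164.1]
tcp_rot: [-179.3, -42.1, 22.6]
ft_force: [-0.4, -0.6, -5.4]
finger_gap: 22.2
```

```bash
python3 - <<'E'
from h import *
plan(([545,206,170],rot(43,12),6))
E
```

```text
now [522.5 185.6 164.1] [-179.3  -42.1   22.6] gap 22.2 t 14.85 j [  7. -32. 138.  19.  35.  63.] F [-0.4 -0.6 -5.4]
-- n 6 turn/row deg 1.9 mm 5.2
[4.2, -1.7, 2.5, -0.023, 0.003, 0.023]
[4.1, -1.8, 2.5, -0.023, 0.003, 0.023]
[4.1, -2.0, 2.4, -0.023, 0.003, 0.023]
[4.0, -2.1, 2.4, -0.023, 0.003, 0.023]
[4.0, -2.3, 2.4, -0.023, 0.003, 0.023]
[3.9, -2.4, 2.3, -0.023, 0.003, 0.023]
```

Call:
{"name": "servo_tool", "arguments": {"motion": [[18, 4, -1.7, 2.5, -0.023, 0.003, 0.023], [18, 4, -1.8, 2.5, -0.023, 0.003, 0.023], [18, 4, -2, 2.5, -0.023, 0.003, 0.023], [18, 4, -2, 2.5, -0.023, 0.003, 0.023], [18, 4, -2.3, 2.5, -0.023, 0.003, 0.023], [18, 3, -2.3, 2, -0.015, 0.003, 0.015], [18, 0, 0, 0, 0, 0, 0]]}}

```text
time: 15.55
tool_pos: [536.6, 208.0, 159.7]
tcp_rot: [-179.5, -42.0, 11.9]
ft_force: [0.0, 0.0, -4.3]
finger_gap: 22.5
```

```bash
python3 - <<'E'
from h import *
a=snapshot('side');t=snapshot('top')
cv2.imwrite('pics/med2.png',np.hstack([cv2.resize(a[130:280,240:390],None,fx=2.6,fy=2.6,interpolation=cv2.INTER_CUBIC),cv2.resize(t[120:270,140:290],None,fx=2.6,fy=2.6,interpolation=cv2.INTER_CUBIC)]))
plan(([585,207,156],rot(43,12),8),([617,208,152],rot(43,12),6))
E
```

```text
now [536.5 207.5 159.5] [-179.5  -42.    11.9] gap 22.7 t 15.65 j [ 18. -26. 134.  -8.  30. 101.] F [-0.1  0.7 -3.9]
-- n 8 turn/row deg 0.1 mm 6.1
[4.1, 1.4, 4.3, -0.001, 0.002, -0.0]
[4.1, 1.4, 4.3, -0.001, 0.002, -0.0]
[4.1, 1.4, 4.3, -0.001, 0.002, -0.0]
[4.1, 1.3, 4.3, -0.001, 0.002, -0.0]
[4.1, 1.3, 4.3, -0.001, 0.002, -0.0]
[4.1, 1.3, 4.3, -0.001, 0.002, -0.0]
[4.1, 1.3, 4.3, -0.001, 0.002, -0.0]
[4.0, 1.3, 4.3, -0.001, 0.002, -0.0]
-- n 6 turn/row deg 0.0 mm 5.4
[3.4, 0.9, 4.1, -0.0, -0.0, -0.0]
[3.4, 0.9, 4.1, -0.0, -0.0, -0.0]
[3.4, 0.9, 4.1, -0.0, -0.0, -0.0]
[3.4, 0.9, 4.1, -0.0, -0.0, -0.0]
[3.4, 0.9, 4.1, -0.0, -0.0, -0.0]
[3.4, 0.9, 4.1, -0.0, -0.0, -0.0]
```

View pics/med2.png

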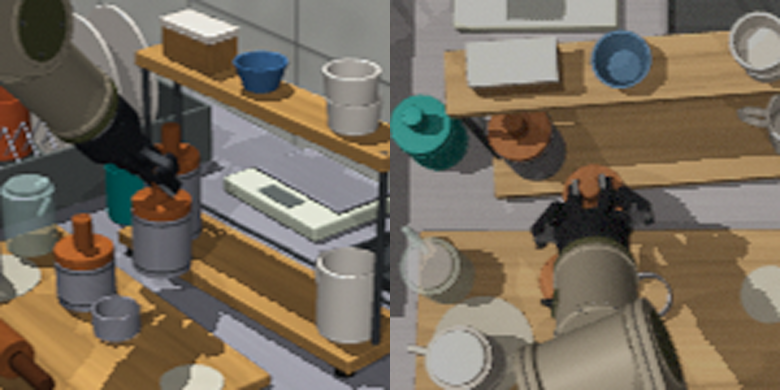

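Canister upright and held, in front of its place (side crop 160,230). Sliding in.

Call:
{"name": "servo_tool", "arguments": {"motion": [[18, 3, 1, 2.5, 0, 0.003, 0], [18, 5, 1.3, 4, 0, 0.003, 0], [18, 5, 1.3, 4, 0, 0.003, 0], [18, 5, 1.3, 4, 0, 0.002, 0], [18, 5, 1.3, 4, 0, 0.002, 0], [18, 5, 1.3, 4, 0, 0.002, 0], [18, 5, 1.3, 4, 0, 0.002, 0], [18, 5, 1.3, 4, 0, 0, 0], [18, 2, 0.5, 1.5, 0, 0, 0], [18, 0, 0, 0, 0, 0, 0]]}}

```text
time: 16.65
tool_pos: [593.7, 206.2, 162.5]
tcp_rot: [-179.5, -43.0, 11.8]
ft_force: [0.3, 0.9, -3.9]
finger_gap: 22.3
```

```bash
python3 - <<'E'
from h import *
plan(([616.5,207.5,151.5],rot(43,12),9))
E
```

```text
now [593.7 206.2 162.5] [-179.5  -43.    11.8] gap 22.3 t 16.65 j [ 16. -16. 127.  -5.  26.  97.] F [ 0.3  0.9 -3.9]
-- n 9 turn/row deg 0.0 mm 2.8
[1.0, 0.4, 2.6, -0.001, 0.0, -0.0]
[1.0, 0.4, 2.6, -0.001, 0.0, -0.0]
[1.0, 0.4, 2.6, -0.001, 0.0, -0.0]
[1.0, 0.4, 2.6, -0.001, 0.0, -0.0]
[1.0, 0.4, 2.6, -0.001, 0.0, -0.0]
[1.0, 0.4, 2.6, -0.001, 0.0, -0.0]
[1.0, 0.4, 2.6, -0.001, 0.0, -0.0]
[1.0, 0.4, 2.6, -0.001, 0.0, -0.0]
[1.0, 0.4, 2.6, -0.001, 0.0, -0.0]
```

Call:
{"name": "servo_tool", "arguments": {"motion": [[18, 1, 0.4, 2.6, 0, 0, 0], [18, 1, 0.4, 2.6, 0, 0, 0], [18, 1, 0.4, 2.6, 0, 0, 0], [18, 1, 0.4, 2.6, 0, 0, 0], [18, 1, 0.4, 2.6, 0, 0, 0], [18, 1, 0.4, 2.6, 0, 0, 0], [18, 1, 0.4, 2.6, 0, 0, 0], [18, 1, 0.4, 2.6, 0, 0, 0], [18, 1, 0.4, 2, 0, 0, 0], [18, 0, 0, 0, 0, 0, 0]]}}

```text
time: 17.65
tool_pos: [617.4, 207.7, 150.4]
tcp_rot: [-179.5, -42.9, 11.9]
ft_force: [-0.7, -0.1, -4.6]
finger_gap: 22.4
```

```bash
python3 - <<'E'
from h import *
a=snapshot('side');t=snapshot('top')
cv2.imwrite('pics/med3.png',np.hstack([cv2.resize(a[150:260,260:370],None,fx=3.6,fy=3.6,interpolation=cv2.INTER_CUBIC),cv2.resize(t[130:240,160:270],None,fx=3.6,fy=3.6,interpolation=cv2.INTER_CUBIC)]))
plan(([616.5,207.5,146],rot(43,12),6))
E
```

```text
now [617.1 207.7 150.4] [-179.5  -42.9   11.9] gap 22.3 t 17.75 j [ 15. -11. 124.  -4.  24.  96.] F [-0.2 -0.6 -4.9]
-- n 6 turn/row deg 0.1 mm 0.7
[-0.6, 0.0, 0.5, -0.001, 0.0, -0.0]
[-0.6, 0.0, 0.5, -0.001, 0.0, -0.0]
[-0.6, 0.0, 0.5, -0.001, 0.0, -0.0]
[-0.6, 0.0, 0.5, -0.001, 0.0, -0.0]
[-0.6, 0.0, 0.5, -0.001, 0.0, -0.0]
[-0.6, 0.0, 0.5, -0.001, 0.0, -0.0]
```

View pics/med3.png

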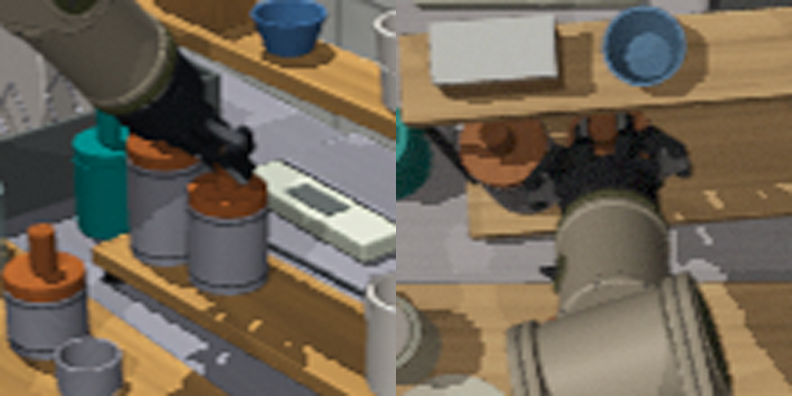

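In line beside the tall canister with a small gap (side crop 230,240). Lowering gently.

Call:
{"name": "servo_tool", "arguments": {"motion": [[18, -0.6, 0, 0.5, 0, 0, 0], [18, -0.6, 0, 0.5, 0, 0, 0], [18, -0.6, 0, 0.5, 0, 0, 0], [18, -0.6, 0, 0.5, 0, 0, 0], [18, -0.5, 0, 0.5, 0, 0, 0], [18, -0.4, 0, 0.4, 0, 0, 0], [18, 0, 0, 0, 0, 0, 0]]}}

```text
time: 18.45
tool_pos: [616.9, 207.9, 146.5]
tcp_rot: [-179.5, -43.0, 11.9]
ft_force: [-0.3, -0.4, -4.5]
finger_gap: 22.4
```

Call:
{"name": "servo_tool", "arguments": {"motion": [[18, -0.5, 0, 0.5, 0, 0, 0], [18, -0.5, 0, 0.5, 0, 0, 0], [18, -0.3, 0, 0.4, 0, 0, 0], [18, 0, 0, 0, 0, 0, 0]]}}

```text
time: 18.85
tool_pos: [618.0, 208.2, 146.4]
tcp_rot: [-179.5, -43.2, 11.9]
ft_force: [0.1, 0.3, -3.6]
finger_gap: 22.5
```

Call:
{"name": "servo_tool", "arguments": {"motion": [[18, -1, 0, 0.8, 0, 0.002, 0], [18, -1, 0, 0.8, 0, 0, 0], [18, -0.5, 0, 0.5, 0, 0, 0], [18, 0, 0, 0, 0, 0, 0]]}}

```text
time: 19.25
tool_pos: [619.4, 208.8, 146.3]
tcp_rot: [-179.5, -43.6, 11.9]
ft_force: [-2.3, -0.2, 0.7]
finger_gap: 22.2
```

Board contact made (weight is off the tool). Release to 40 mm and back out along the tool axis.

Call:
{"name": "servo_tool", "arguments": {"motion": [[40, 0, 0, 0, 0, 0, 0], [40, 0, 0, 0, 0, 0, 0], [40, 0, 0, 0, 0, 0, 0], [40, 0, 0, 0, 0, 0, 0]]}}

```text
time: 19.65
tool_pos: [619.9, 208.8, 146.7]
tcp_rot: [-179.5, -43.7, 11.9]
ft_force: [-0.2, -0.2, 0.2]
finger_gap: 39.8
```

Call:
{"name": "servo_tool", "arguments": {"motion": [[40, 0, 0, -4, 0, 0, 0], [40, 0, 0, -8, 0, 0, 0], [40, 0, 0, -12, 0, 0, 0], [40, 0, 0, -15, 0, 0, 0], [40, 0, 0, -18, 0, 0, 0], [40, 0, 0, -18, 0, 0, 0], [40, 0, 0, -15, 0, 0, 0], [40, 0, 0, -5, 0, 0, 0]]}}

```text
time: 20.45
tool_pos: [551.6, 193.5, 219.2]
tcp_rot: [-179.4, -43.7, 11.9]
ft_force: [0.8, 0.2, 1.1]
finger_gap: 40.1
```

```bash
python3 - <<'E'
from h import *
np.set_printoptions(suppress=True,precision=1)
k=np.load('k.npy')
P=np.array([448.7,238.8,111]);d=rot(43,85).as_matrix()[:,2]
s=sense();print('model',fk(s['joint_pos'],k)[0]-s['tool_pos'])
b=P-90*d
for q,h in(([540,190,230],25),([490,160,225],55),(b,85)): print(q,ik(np.array(q),rot(43,h),k,[0,-20,125,20,60,40]))
plan(([500,170,235],rot(43,50),11),(b,rot(43,85),9))
E
```

```text
model [2.5 0.7 1.3]
[540, 190, 230] (array([  6.8, -33.8, 132.5,  18.8,  41.3,  62.1]), np.float64(5.1159076974727215e-14))
[490, 160, 225] (array([-13.5, -29.5, 130.5,  43.4,  67.3,   8.3]), np.float64(2.842170943040401e-14))
[443.4 177.7 176.8] (array([-14.5, -11.9, 122.8,  42.9,  81. , -21.1]), np.float64(7.958078640513122e-14))
now [551.6 193.5 219.2] [-179.4  -43.7   11.9] gap 40.1 t 20.45 j [ 15. -30. 131.  -3.  35.  95.] F [0.8 0.2 1.1]
-- n 11 turn/row deg 3.4 mm 5.3
[-2.6, 1.1, -4.5, 0.041, -0.001, -0.044]
[-2.7, 0.8, -4.6, 0.041, -0.001, -0.044]
[-2.7, 0.5, -4.6, 0.041, -0.001, -0.044]
[-2.7, 0.2, -4.6, 0.041, -0.001, -0.044]
[-2.8, -0.1, -4.6, 0.041, -0.001, -0.044]
[-2.7, -0.4, -4.6, 0.041, -0.001, -0.044]
[-2.7, -0.8, -4.5, 0.041, -0.001, -0.044]
[-2.7, -1.1, -4.5, 0.041, -0.001, -0.044]
[-2.6, -1.4, -4.4, 0.041, -0.001, -0.044]
[-2.6, -1.6, -4.4, 0.041, -0.001, -0.044]
[-2.5, -1.9, -4.3, 0.041, -0.001, -0.044]
-- n 9 turn/row deg 3.9 mm 9.1
[-6.9, -5.4, 2.4, 0.046, -0.0, -0.05]
[-6.6, -5.6, 2.7, 0.046, -0.0, -0.05]
[-6.3, -5.8, 2.9, 0.046, -0.0, -0.05]
[-6.0, -5.9, 3.2, 0.046, -0.0, -0.05]
[-5.7, -6.1, 3.5, 0.046, -0.0, -0.05]
[-5.4, -6.2, 3.8, 0.046, -0.0, -0.05]
[-5.1, -6.3, 4.1, 0.046, -0.0, -0.05]
[-4.8, -6.3, 4.3, 0.046, -0.0, -0.05]
[-4.5, -6.4, 4.6, 0.046, -0.0, -0.05]
```

Call:
{"name": "servo_tool", "arguments": {"motion": [[50, -2.5, 1, -4.5, 0.041, 0, -0.044], [50, -2.7, 0.8, -4.5, 0.041, 0, -0.044], [50, -2.7, 0.5, -4.5, 0.041, 0, -0.044], [50, -2.7, 0.2, -4.5, 0.041, 0, -0.044], [50, -2.7, 0, -4.5, 0.041, 0, -0.044], [50, -2.7, -0.4, -4.5, 0.041, 0, -0.044], [50, -2.7, -0.8, -4.5, 0.041, 0, -0.044], [50, -2.7, -1, -4.5, 0.041, 0, -0.044], [50, -2.6, -1.4, -4.5, 0.041, 0, -0.044], [50, -2.6, -1.6, -4.5, 0.041, 0, -0.044]]}}

```text
time: 21.45
tool_pos: [502.7, 172.8, 236.7]
tcp_rot: [179.3, -44.3, 48.7]
ft_force: [-0.6, 0.5, -0.4]
finger_gap: 50.0
```

Call:
{"name": "servo_tool", "arguments": {"motion": [[50, -6.5, -5.5, 2, 0.046, 0, -0.05], [50, -6.5, -5.5, 2.5, 0.046, 0, -0.05], [50, -6.5, -5.5, 3, 0.046, 0, -0.05], [50, -6, -6, 3, 0.046, 0, -0.05], [50, -6, -6, 3.5, 0.046, 0, -0.05], [50, -5.5, -6, 4, 0.046, 0, -0.05], [50, -5, -6, 4, 0.046, 0, -0.05], [50, -5, -6, 4.5, 0.046, 0, -0.05], [50, -4, -6, 4, 0.046, 0, -0.05]]}}

```text
time: 22.35
tool_pos: [448.2, 179.2, 177.3]
tcp_rot: [177.6, -43.6, 86.1]
ft_force: [0.3, 0.4, 0.0]
finger_gap: 49.9
```

```bash
python3 - <<'E'
from h import *
P=np.array([448.7,238.8,111]);R=rot(43,85);d=R.as_matrix()[:,2]
plan((P-90*d,R,6),(P-25*d,R,6))
E
```

```text
now [448.2 179.2 177.3] [177.6 -43.6  86.1] gap 49.9 t 22.35 j [-15. -12. 123.  44.  80. -22.] F [0.3 0.4 0. ]
-- n 6 turn/row deg 0.3 mm 0.9
[-0.3, -0.8, -0.2, 0.005, -0.002, 0.002]
[-0.3, -0.8, -0.2, 0.005, -0.002, 0.002]
[-0.3, -0.8, -0.2, 0.005, -0.002, 0.002]
[-0.3, -0.8, -0.2, 0.005, -0.002, 0.002]
[-0.3, -0.8, -0.2, 0.005, -0.002, 0.002]
[-0.3, -0.8, -0.2, 0.005, -0.002, 0.002]
-- n 6 turn/row deg 0.0 mm 10.8
[0.0, 0.0, 10.8, -0.0, 0.0, 0.0]
[0.0, 0.0, 10.8, -0.0, 0.0, 0.0]
[0.0, 0.0, 10.8, -0.0, 0.0, 0.0]
[0.0, 0.0, 10.8, -0.0, 0.0, 0.0]
[0.0, 0.0, 10.8, -0.0, 0.0, 0.0]
[0.0, 0.0, 10.8, -0.0, 0.0, 0.0]
```

Call:
{"name": "servo_tool", "arguments": {"motion": [[50, -0.3, -0.8, 3, 0.005, -0.002, 0.002], [50, -0.3, -0.8, 7, 0.005, -0.002, 0.002], [50, -0.3, -0.8, 10, 0.005, -0.002, 0.002], [50, -0.3, -0.8, 10, 0.005, -0.002, 0.002], [50, -0.3, -0.8, 10, 0.005, -0.002, 0.002], [50, -0.3, -0.8, 10, 0.005, -0.002, 0.002], [50, 0, 0, 7, 0, 0, 0], [50, 0, 0, 3, 0, 0, 0], [50, 0, 0, 0, 0, 0, 0]]}}

```text
time: 23.25
tool_pos: [447.0, 223.5, 127.3]
tcp_rot: [-179.7, -42.9, 84.8]
ft_force: [-0.4, 0.3, 1.6]
finger_gap: 50.1
```

```bash
python3 - <<'E'
from h import *
b=snapshot('side');t=snapshot('top')
cv2.imwrite('pics/sh1.png',np.hstack([cv2.resize(b[150:270,220:340],None,fx=3.3,fy=3.3,interpolation=cv2.INTER_CUBIC),cv2.resize(t[130:250,160:280],None,fx=3.3,fy=3.3,interpolation=cv2.INTER_CUBIC)]))
P=np.array([448.7,238.8,111]);R=rot(43,85)
plan((P,R,5))
E
```

```text
now [447.4 223.1 127.8] [-179.7  -42.9   84.8] gap 50.1 t 23.35 j [ -8.  -7. 123.  45.  73. -21.] F [-0.6  0.1  0.3]
-- n 5 turn/row deg 0.0 mm 4.6
[0.0, -0.0, 4.6, -0.0, 0.0, -0.001]
[0.0, -0.0, 4.6, -0.0, 0.0, -0.001]
[0.0, -0.0, 4.6, -0.0, 0.0, -0.001]
[0.0, -0.0, 4.6, -0.0, 0.0, -0.001]
[0.0, -0.0, 4.6, -0.0, 0.0, -0.001]
```

View pics/sh1.png

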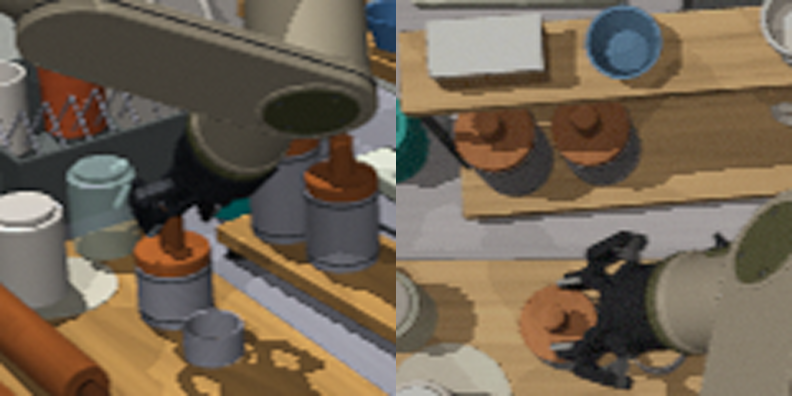

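The short canister's knob is between the fingers (top crop 562,320); the medium stands beside the tall one. Closing on the short one.

Call:
{"name": "servo_tool", "arguments": {"motion": [[50, 0, 0, 4.5, 0, 0, 0], [50, 0, 0, 4.5, 0, 0, 0], [50, 0, 0, 4.5, 0, 0, 0], [50, 0, 0, 4.5, 0, 0, 0], [50, 0, 0, 3, 0, 0, 0], [50, 0, 0, 0, 0, 0, 0]]}}

```text
time: 23.95
tool_pos: [449.7, 237.8, 111.9]
tcp_rot: [-179.9, -42.9, 84.8]
ft_force: [-0.5, 0.1, -0.1]
finger_gap: 49.7
```

Call:
{"name": "servo_tool", "arguments": {"motion": [[18, 0, 0, 0, 0, 0, 0], [18, 0, 0, 0, 0, 0, 0], [18, 0, 0, 0, 0, 0, 0], [18, 0, 0, 0, 0, 0, 0], [18, 0, 0, 0, 0, 0, 0]]}}

```text
time: 24.45
tool_pos: [449.5, 237.8, 111.7]
tcp_rot: [-179.9, -42.8, 84.8]
ft_force: [0.7, 0.9, -1.3]
finger_gap: 22.3
```

Call:
{"name": "servo_tool", "arguments": {"motion": [[18, 3, 0, -3, 0, 0, 0], [18, 6, 0, -6, 0, 0, 0], [18, 7, 0, -7, 0, 0, 0], [18, 7, 0, -7, 0, 0, 0], [18, 5, 0, -5, 0, 0, 0], [18, 0, 0, 0, 0, 0, 0]]}}

```text
time: 25.05
tool_pos: [449.8, 239.0, 155.2]
tcp_rot: [-179.9, -42.8, 84.8]
ft_force: [-0.1, 0.2, -1.9]
finger_gap: 22.5
```

```bash
python3 - <<'E'
from h import *
np.set_printoptions(suppress=True,precision=1)
T=lambda u,v:(160+(u-396)/3.3-.35,130+v/3.3-.35); S=lambda u,v:(220+u/3.3-.35,150+v/3.3-.35)
print('med knob',plane('top',T(585,117),158),plane('side',S(343,138),158),'lid',plane('top',T(591,133),120))
print('tall knob',plane('top',T(486,126),178),'lid',plane('top',T(494,140),140))
k=np.load('k.npy')
for P,h in(([480,190,155],60),([520,150,155],35),([550,125,155],12),([622.5,125,127],10)): print(ik(np.array(P),rot(43,h),k,[0,-20,125,20,60,40]))
plan(([510,165,160],rot(43,45),11),([545,126,158],rot(43,10),9))
E
```

```text
med knob [618.9 208.4 158. ] [624.9 209.  158. ] lid [613.8 208.6 120. ]
tall knob [606.3 291.2 178. ] lid [603.1 291.6 140. ]
(array([-10.2, -22.3, 133.5,  47. ,  61.3,  -1. ]), np.float64(1.5606405057155823e-10))
(array([ -6.3, -30.5, 138.9,  40.3,  44.1,  26. ]), np.float64(1.4220291610911314e-11))
(array([  4.4, -30.3, 138.6,  10.6,  29.4,  75.2]), np.float64(1.9154209468519315e-10))
(array([  4.8, -12.1, 128.7,  10. ,  20.8,  76.8]), np.float64(1.0231815394945443e-13))
now [449.8 239.  155.2] [-179.9  -42.8   84.8] gap 22.5 t 25.05 j [ -6.  -9. 122.  45.  74. -17.] F [-0.1  0.2 -1.9]
-- n 11 turn/row deg 3.6 mm 8.7
[-4.3, 6.1, -4.6, -0.043, 0.0, 0.046]
[-4.0, 6.4, -4.3, -0.043, 0.0, 0.046]
[-3.7, 6.8, -4.0, -0.043, 0.0, 0.046]
[-3.3, 7.1, -3.7, -0.043, 0.0, 0.046]
[-3.0, 7.4, -3.4, -0.043, 0.0, 0.046]
[-2.6, 7.7, -3.1, -0.043, 0.0, 0.046]
[-2.3, 7.9, -2.7, -0.043, 0.0, 0.046]
[-1.9, 8.1, -2.4, -0.043, 0.0, 0.046]
[-1.5, 8.3, -2.0, -0.043, 0.0, 0.046]
[-1.1, 8.5, -1.7, -0.043, 0.0, 0.046]
[-0.7, 8.6, -1.3, -0.043, 0.0, 0.046]
-- n 9 turn/row deg 3.9 mm 5.8
[-0.4, 5.8, -0.1, -0.046, 0.0, 0.05]
[-0.1, 5.8, 0.2, -0.046, 0.0, 0.05]
[0.2, 5.8, 0.5, -0.046, 0.0, 0.05]
[0.5, 5.8, 0.8, -0.046, 0.0, 0.05]
[0.8, 5.7, 1.0, -0.046, 0.0, 0.05]
[1.0, 5.6, 1.3, -0.046, 0.0, 0.05]
[1.3, 5.5, 1.5, -0.046, 0.0, 0.05]
[1.6, 5.3, 1.8, -0.046, 0.0, 0.05]
[1.8, 5.1, 2.0, -0.046, 0.0, 0.05]
```

Call:
{"name": "servo_tool", "arguments": {"motion": [[18, -3, 4.5, -3.5, -0.032, 0, 0.035], [18, -4, 6.5, -4.3, -0.043, 0, 0.046], [18, -3.7, 7, -4, -0.043, 0, 0.046], [18, -3.3, 7, -3.7, -0.043, 0, 0.046], [18, -3, 7.5, -3.4, -0.043, 0, 0.046], [18, -2.6, 7.5, -3, -0.043, 0, 0.046], [18, -2.3, 8, -2.7, -0.043, 0, 0.046], [18, -2, 8, -2.4, -0.043, 0, 0.046], [18, -1.5, 8.5, -2, -0.043, 0, 0.046], [18, -1, 8.5, -1.7, -0.043, 0, 0.046]]}}

```text
time: 26.05
tool_pos: [504.0, 167.6, 155.4]
tcp_rot: [-179.5, -42.7, 46.7]
ft_force: [0.4, -0.2, -1.9]
finger_gap: 22.1
```

Call:
{"name": "servo_tool", "arguments": {"motion": [[18, -0.4, 6, -0.5, -0.046, 0, 0.05], [18, 0, 6, 0, -0.046, 0, 0.05], [18, 0.2, 6, 0.3, -0.046, 0, 0.05], [18, 0.5, 6, 0.6, -0.046, 0, 0.05], [18, 0.8, 5.7, 0.8, -0.046, 0, 0.05], [18, 1.2, 5.6, 1, -0.046, 0, 0.05], [18, 1.5, 5.5, 1.2, -0.046, 0, 0.05], [18, 1.8, 5.3, 1.5, -0.046, 0, 0.05]]}}

```text
time: 26.85
tool_pos: [533.0, 127.2, 149.3]
tcp_rot: [-178.6, -42.4, 12.6]
ft_force: [0.1, -0.6, -2.3]
finger_gap: 22.0
```

```bash
python3 - <<'E'
from h import *
R=Ro.from_euler('xyz',[-180,-42.8,10],degrees=True)
plan(([550,125,150],R,8),([595,125,140],R,8))
E
```

```text
now [533.  127.2 149.3] [-178.6  -42.4   12.6] gap 22.0 t 26.85 j [  3. -33. 140.  15.  32.  70.] F [ 0.1 -0.6 -2.3]
-- n 8 turn/row deg 0.5 mm 2.1
[1.5, 0.8, 1.3, -0.007, 0.001, 0.004]
[1.5, 0.8, 1.3, -0.007, 0.001, 0.004]
[1.6, 0.7, 1.3, -0.007, 0.001, 0.004]
[1.6, 0.7, 1.3, -0.007, 0.001, 0.004]
[1.6, 0.7, 1.3, -0.007, 0.001, 0.004]
[1.6, 0.7, 1.3, -0.007, 0.001, 0.004]
[1.6, 0.7, 1.3, -0.007, 0.001, 0.004]
[1.6, 0.7, 1.3, -0.007, 0.001, 0.004]
-- n 8 turn/row deg 0.0 mm 5.8
[3.2, 1.0, 4.7, -0.0, 0.0, 0.0]
[3.2, 1.0, 4.7, -0.0, 0.0, 0.0]
[3.2, 1.0, 4.7, -0.0, 0.0, 0.0]
[3.2, 1.0, 4.7, -0.0, 0.0, 0.0]
[3.2, 1.0, 4.7, -0.0, 0.0, 0.0]
[3.2, 1.0, 4.7, -0.0, 0.0, 0.0]
[3.2, 1.0, 4.7, -0.0, 0.0, 0.0]
[3.2, 1.0, 4.7, -0.0, 0.0, 0.0]
```

Call:
{"name": "servo_tool", "arguments": {"motion": [[18, 2, 0.8, 1.8, -0.007, 0.001, 0.004], [18, 3, 0.8, 3, -0.007, 0.001, 0.004], [18, 3, 0.8, 3.5, -0.007, 0.001, 0.004], [18, 3.3, 0.9, 4, -0.005, 0, 0.003], [18, 3.3, 1, 4.5, 0, 0, 0], [18, 3.3, 1, 4.5, 0, 0, 0], [18, 3.3, 1, 4.5, 0, 0, 0], [18, 3.3, 1, 4.5, 0, 0, 0], [18, 2, 0.5, 3, 0, 0, 0], [18, 0, 0, 0, 0, 0, 0]]}}

```text
time: 27.85
tool_pos: [576.3, 127.6, 137.8]
tcp_rot: [-178.7, -42.3, 10.5]
ft_force: [-0.5, -0.5, -2.8]
finger_gap: 22.0
```

```bash
python3 - <<'E'
from h import *
R=Ro.from_euler('xyz',[-180,-42.8,10],degrees=True)
plan(([622.5,124.5,133],R,9))
E
```

```text
now [576.3 127.6 137.8] [-178.7  -42.3   10.5] gap 22.0 t 27.85 j [  4. -21. 134.  12.  26.  74.] F [-0.5 -0.5 -2.8]
-- n 9 turn/row deg 0.2 mm 5.2
[3.3, 1.4, 3.7, -0.003, 0.001, 0.001]
[3.3, 1.3, 3.7, -0.003, 0.001, 0.001]
[3.3, 1.3, 3.7, -0.003, 0.001, 0.001]
[3.3, 1.3, 3.7, -0.003, 0.001, 0.001]
[3.3, 1.3, 3.7, -0.003, 0.001, 0.001]
[3.3, 1.3, 3.8, -0.003, 0.001, 0.001]
[3.3, 1.3, 3.8, -0.003, 0.001, 0.001]
[3.3, 1.3, 3.8, -0.003, 0.001, 0.001]
[3.3, 1.2, 3.8, -0.003, 0.001, 0.001]
```

Call:
{"name": "servo_tool", "arguments": {"motion": [[18, 2, 1, 2.5, -0.003, 0.001, 0.001], [18, 3.3, 1.3, 3.7, -0.003, 0.001, 0.001], [18, 3.3, 1.3, 3.7, -0.003, 0.001, 0.001], [18, 3.3, 1.3, 3.7, -0.003, 0.001, 0.001], [18, 3.3, 1.3, 3.7, -0.003, 0.001, 0.001], [18, 3.3, 1.3, 3.7, -0.003, 0.001, 0.001], [18, 3.3, 1.3, 3.7, -0.003, 0.001, 0.001], [18, 3.3, 1.3, 3.7, -0.003, 0.001, 0.001], [18, 2, 1, 2.5, 0, 0, 0], [18, 0, 0, 0, 0, 0, 0]]}}

```text
time: 28.85
tool_pos: [622.5, 124.1, 132.9]
tcp_rot: [-179.8, -42.8, 9.8]
ft_force: [0.9, -0.9, -2.4]
finger_gap: 22.4
```

```bash
python3 - <<'E'
from h import *
R=Ro.from_euler('xyz',[-180,-42.8,10],degrees=True)
plan(([622,124.5,127.2],R,7))
E
```

```text
now [622.5 124.1 132.9] [-179.8  -42.8    9.8] gap 22.4 t 28.85 j [  5. -12. 127.  10.  22.  77.] F [ 0.9 -0.9 -2.4]
-- n 7 turn/row deg 0.0 mm 0.8
[-0.6, -0.1, 0.6, -0.0, -0.0, -0.0]
[-0.6, -0.1, 0.6, -0.0, -0.0, -0.0]
[-0.6, -0.1, 0.6, -0.0, -0.0, -0.0]
[-0.6, -0.1, 0.6, -0.0, -0.0, -0.0]
[-0.6, -0.1, 0.6, -0.0, -0.0, -0.0]
[-0.6, -0.1, 0.6, -0.0, -0.0, -0.0]
[-0.6, -0.1, 0.6, -0.0, -0.0, -0.0]
```

Call:
{"name": "servo_tool", "arguments": {"motion": [[18, -0.6, 0, 0.6, 0, 0, 0], [18, -0.6, 0, 0.6, 0, 0, 0], [18, -0.6, 0, 0.6, 0, 0, 0], [18, -0.6, 0, 0.6, 0, 0, 0], [18, -0.6, 0, 0.6, 0, 0, 0], [18, -0.6, 0, 0.6, 0, 0, 0], [18, -0.6, 0, 0.6, 0, 0, 0], [18, 0, 0, 0, 0, 0, 0]]}}

```text
time: 29.65
tool_pos: [622.1, 124.2, 126.9]
tcp_rot: [-179.8, -42.9, 9.8]
ft_force: [-0.7, 0.0, -2.7]
finger_gap: 22.2
```

Call:
{"name": "servo_tool", "arguments": {"motion": [[18, -0.7, 0, 0.6, 0, 0, 0], [18, -0.5, 0, 0.5, 0, 0, 0], [18, 0, 0, 0, 0, 0, 0]]}}

```text
time: 29.95
tool_pos: [623.0, 124.3, 126.8]
tcp_rot: [-179.8, -43.0, 9.8]
ft_force: [0.4, -0.4, -2.2]
finger_gap: 22.0
```

Call:
{"name": "servo_tool", "arguments": {"motion": [[18, -0.8, 0, 0.6, 0, 0, 0], [18, -0.4, 0, 0.3, 0, 0, 0], [18, 0, 0, 0, 0, 0, 0], [40, 0, 0, 0, 0, 0, 0], [40, 0, 0, 0, 0, 0, 0], [40, 0, 0, 0, 0, 0, 0], [40, 0, 0, 0, 0, 0, 0]]}}

```text
time: 30.65
tool_pos: [623.5, 124.2, 126.2]
tcp_rot: [-179.8, -43.1, 9.8]
ft_force: [-0.2, -0.7, 0.8]
finger_gap: 39.8
```

Call:
{"name": "servo_tool", "arguments": {"motion": [[40, 0, 0, -4, 0, 0, 0], [40, 0, 0, -8, 0, 0, 0], [40, 0, 0, -12, 0, 0, 0], [40, 0, 0, -15, 0, 0, 0], [40, 0, 0, -18, 0, 0, 0], [40, 0, 0, -18, 0, 0, 0], [40, 0, 0, -18, 0, 0, 0], [40, 0, 0, -10, 0, 0, 0], [40, 0, 0, 0, 0, 0, 0]]}}

```text
time: 31.55
tool_pos: [549.2, 110.9, 206.5]
tcp_rot: [-179.9, -43.2, 9.8]
ft_force: [0.8, -0.4, 0.4]
finger_gap: 39.8
```

```bash
python3 - <<'E'
from h import *
plan(([470,-90,260],rot(35,35),10))
E
```

```text
now [549.2 110.9 206.5] [-179.9  -43.2    9.8] gap 39.8 t 31.55 j [  3. -35. 136.   8.  37.  79.] F [ 0.8 -0.4  0.4]
-- n 10 turn/row deg 2.6 mm 22.2
[-4.5, 18.4, -11.6, 0.028, -0.014, -0.034]
[-5.3, 17.9, -12.1, 0.028, -0.014, -0.034]
[-6.1, 17.4, -12.5, 0.028, -0.014, -0.034]
[-6.8, 16.8, -12.8, 0.028, -0.014, -0.034]
[-7.6, 16.2, -13.2, 0.028, -0.014, -0.034]
[-8.3, 15.6, -13.5, 0.028, -0.014, -0.034]
[-9.0, 14.9, -13.8, 0.028, -0.014, -0.034]
[-9.7, 14.2, -14.1, 0.028, -0.014, -0.034]
[-10.4, 13.5, -14.3, 0.028, -0.014, -0.034]
[-11.1, 12.7, -14.5, 0.028, -0.014, -0.034]
```

Call:
{"name": "servo_tool", "arguments": {"motion": [[40, 0, 10, -5, 0, 0, 0], [40, -1, 20, -5, 0, 0, 0], [40, -2, 22, -3, 0, 0, 0], [40, -2, 22, 0, 0, 0, 0], [40, -2, 22, 0, 0, 0, 0], [40, -2, 22, 0, 0, 0, 0], [40, -2, 22, 0, 0, 0, 0], [40, 0, 10, 0, 0, 0, 0], [40, 0, 0, 0, 0, 0, 0]]}}

```text
time: 32.45
tool_pos: [558.7, -45.3, 208.1]
tcp_rot: [180.0, -43.4, 9.9]
ft_force: [0.2, 0.3, -0.1]
finger_gap: 40.2
```

```bash
python3 - <<'E'
from h import *
b=snapshot('side');t=snapshot('top')
cv2.imwrite('pics/fb.png',b);cv2.imwrite('pics/ft.png',t)
cv2.imwrite('pics/fin.png',np.hstack([cv2.resize(b[150:270,220:340],None,fx=3.3,fy=3.3,interpolation=cv2.INTER_CUBIC),cv2.resize(t[130:250,160:280],None,fx=3.3,fy=3.3,interpolation=cv2.INTER_CUBIC)]))
s=sense();print(s['tool_pos'],s['joint_pos'].round(),s['time'],s['ft_force'])
E
```

```text
[558.46846279 -43.88193465 207.97759135] [-24. -33. 134.  32.  45.  40.] 32.55 [0.07750789 1.04035749 0.57946602]
```

View pics/fin.png

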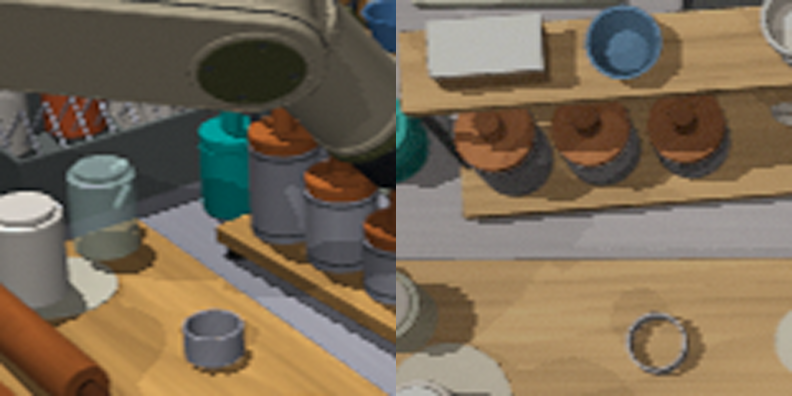

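```bash
python3 - <<'E'
from h import *
np.set_printoptions(suppress=True,precision=1)
T=lambda u,v:(160+(u-396)/3.3-.35,130+v/3.3-.35)
y=np.array([-.066,.998]);x=np.array([.998,.066]);o=np.array([620.5,135.5])
for n,k,z in(('tall',(488,126),178),('med',(585,117),158),('short',(685,117),138)):
    p=plane('top',T(*k),z)[:2];print(n,p,'shelf x,y',(p-o)@x,(p-o)@y)
# pan
t=cv2.imread('pics/ft.png');h=cv2.cvtColor(t,cv2.COLOR_BGR2HSV);m=cv2.inRange(h,(8,60,90),(25,255,255));m[:,:340]=0;m[:,430:]=0;m[:160]=0;m[250:]=0
ys,xs=np.nonzero(m);print(len(xs),[plane('top',(a,b),76)[:2] for a,b in((xs[ys.argmin()],ys.min()),(xs[ys.argmax()],ys.max()))] if len(xs) else '')
E
```

```text
tall [606.3 289.4] shelf x,y -4.046538252413786 154.576664597613
med [618.9 208.4] shelf x,y 3.170886434767815 72.87477054116981
short [623.4 122.4] shelf x,y 1.9845139466741353 -13.292228893272316
212 [array([ 621.5, -200.8]), array([ 378.6, -159.5])]
```

```bash
python3 - <<'E'
from h import *
for f in('top0','ft'):
    h=cv2.cvtColor(cv2.imread(f'pics/{f}.png'),cv2.COLOR_BGR2HSV);m=cv2.inRange(h,(4,140,60),(13,255,255))
    k,l,s,c=cv2.connectedComponentsWithStats(m)
    print(f,[(s[j].tolist(),c[j].round(1).tolist()) for j in range(1,k) if s[j,4]>100 and 160<c[j][0]<290 and c[j][1]<290])
a,b=(cv2.imread(f'pics/{f}.png').astype(int) for f in('top0','ft'))
for n,(x0,y0,x1,y1) in dict(cutter=(227,222,252,246),mug=(145,235,185,270),glass=(143,205,170,238),pin=(144,270,270,292),beaker=(272,148,312,185),fry=(435,190,520,268),tallL=(176,160,204,192)).items(): print(n,np.abs(a-b)[y0:y1,x0:x1].mean().round(1))
E
```

```text
top0 [([178, 163, 24, 19, 355], [189.2, 171.6]), ([267, 210, 24, 24, 421], [278.5, 221.4]), ([198, 216, 23, 24, 408], [208.9, 227.6]), ([144, 272, 122, 17, 1437], [204.3, 280.0])]
ft [([236, 159, 24, 20, 349], [247.5, 168.2]), ([207, 161, 24, 19, 332], [218.6, 169.6]), ([178, 163, 24, 19, 355], [189.2, 171.5]), ([144, 272, 122, 17, 1442], [204.4, 280.0])]
cutter 9.6
mug 3.7
glass 2.3
pin 3.3
beaker 4.0
fry 3.2
tallL 6.0
```

```bash
python3 -c "
from bench import *
print(hand_in())"
```

```text
the job is handed in; nothing more can be done
None
```

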